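# Mix the bottle and hold the casting frame upright

## Robot

A 6-joint arm with a two-finger parallel gripper is mounted at the origin on the work surface. World frame = base frame: x ahead of the robot, y to its left, z up, the work surface at z = 0. Lengths are in m, angles in rad, forces in N, time in s.
With the tool pointing down it reaches from about 0.35 to 0.85 m from the base axis. Payload 8.1 kg.
Tool frame: the origin (TCP) lies between the finger pads; the fingertips stand 8 mm ahead of it and the grasp point (between the pads) lies 11 mm behind it (robot.tip_reach is the y of the fingertips in the tool frame, in m); y points along the fingers, z is the direction in which the jaws open and shut, and the axes are right-handed (so a half turn about y gives the same grasp; the last joint's range is limited). The gripper opens to 93 mm and grips with 3 to 60 N. Pads are 15 mm wide; open, the fingers measure 128 mm over their backs; the gripper's body (75 mm by 188 mm) begins 65 mm behind the grasp point.
Start: joints at [1.112, 0.13, 1.488, -0, 1.523, -0.085], TCP at [0.219, 0.559, 0.227] pointing down, gripper open.
Joint ranges: [-2.96, 2.96], [-0.89, 2.26], [0.02, 2.5], [-1.34, 4.48], [0, 2.73], [-2.66, 2.66]. Speed limits (rad/s): [2.39, 2.39, 2.79, 3.14, 3.14, 3.14].

## Interface

Orientations are given as a rotation vector (axis times angle).
In Python, from plant import robot gives the robot as it stands.
- The arm moves only by the tool carry_out, never from a script. Its argument "increments" is a list of rows, each an object with "linear": the shift along the tool's x, y, z in m, a list of three; "yaw": the turn about the tool's y in rad. A call has 1 to 5 rows; each row is the pose to reach, as a shift and turn from the pose measured when the call began, along the tool's axes at that moment; what a row does not reach only later rows make up. A row lasts 1/8 s, in which the tool goes at most 62.5 mm and 10.7 degrees, less where a joint would pass 70% of its speed; a pose out of reach is approached as far as the arm can. A call with a gripper value outside its range is refused whole. "gripper" is the opening, from 0 (shut) to 1 (fully open), set as the call begins (left out, the last holds). The fingers move at their own pace and stop on an object; "newtons" is the grip in N (left out, the last holds). Time passes only in rows, so rows that repeat a pose let the fingers close. It gives the time, the measured TCP pose, the force and the opening at its end, in the units of the state.
- robot.read_state(): the state, without advancing time (a new reading comes with each control period).
- robot.read_camera(name): name is "scene" or "top" or "wrist"; returns the picture (420x560x3 uint8, blue, green, red); there is no depth.
- robot.camera_params(name): a dict with "fov_y" (degrees; the focal length in pixels is half the picture's height over the tangent of half this angle, whatever the lens; pixels are square), "cx", "cy" (the principal point, pixels), "k1" (the pictures are not rectified: a ray, as slopes to the right and down, at radius r is drawn at 1 + k1 r^2 times it, then the intrinsics apply), "R" (3x3) and "t" (3): a world point X has camera coordinates R X + t. Camera axes: x right, y down, z forward; pixel columns grow to the right and rows downward; lengths in m; the calibration is good to about 2 mm. A picture is of the moment at which its call begins: read the wrist's pose just before it. camera_params takes no time and is no camera call; for the wrist camera it gives the pose at the moment of the call.
- robot.close_job(): hands the job in, once; it reports no verdict.
The state is a dict: "t": time; "q": joint angles; "dq": joint speeds; "joint_torque": joint torques, N m; "tool_pos": TCP position; "orientation": TCP orientation; "force": force on the tool from outside, world axes, zero at the start; "wrist_torque": the same for the moment, N m; "opening": finger opening in m.
Only numpy, scipy, OpenCV 4.12 (cv2) and the standard library are available. Lean on these libraries where they do the work, as an engineer would, in place of code of your own. Each camera call takes 0.05 s, during which the arm holds its last target.

## Task

Get this gel bench ready for a colleague to pour: first mix the stoppered bottle by turning it over until its stopper points clearly downward, then stand it back upright on its round mat and let it go. Next flip the kickstand of the casting frame up over its centre so that it drops fully down behind the frame, and then bring the frame itself upright and finish still holding it upright in the gripper, since it tips forward when let go. Leave the other things on the bench where they are.

Things in the scene. Friction and masses are not known exactly. Their poses are not given: they have to be found in the camera images.
- bottle: The tall narrow round glass bottle with a dark rubber stopper and a white paper band, loose, 0.15 to 0.31 kg, standing on the round mat. Straight body 48 mm in diameter up to 88 mm, then a shoulder, neck 26 mm in diameter, stopper 32 mm in diameter, whole height 138 mm; centre of mass about 57 mm above its underside. Origin: centre of its underside; z points to the stopper.
- mat: Round black rubber mat, 120 mm in diameter, 4 mm thick, fixed to the bench. Origin: centre of its underside, on the bench.
- stand: The casting stand: white base plate, 170 mm (x) by 230 mm (y), 12 mm thick, fixed to the bench, and all that is hinged on it (frame and kickstand). Origin: on the bench below the middle of the frame's foot hinge; the plate reaches from x = -70 to 100 mm and from y = -110 to 120 mm. x points to the back of the stand (roughly away from the robot, turned by up to 20 degrees), y along the hinge, to the kickstand's side.
- foot_hinge (a point): Middle of the frame's foot hinge, 30 mm above the bench, over the stand's origin; axes as the stand's. The hinge axis is y.
- top_bar (a point): Middle of the frame's round steel top bar (14 mm in diameter, 166 mm long along the stand's y), 130 mm from the foot hinge; it moves with the frame, its z pointing up along the frame, its x to the frame's back. Above the frame's plates and 14 mm thick grey side posts, there is nothing over the bar. With the frame upright the bar is 160 mm above the bench.
- frame (a joint): Lean of the frame about the foot hinge: 0 is upright, positive leans to the front (stand's -x, towards the robot), forward stop 0.42, where it rests at the start; rear stop -0.15. A spring and its weight always tip it forward: 3.5 to 5 N at the top bar holds it. With the kickstand fully down its foot meets the base plate when the frame is upright, and so stops it from going on backward; nothing stops it from falling forward.
- kickstand (a joint): Angle of the kickstand about its pivot on the frame: 0 folded up (where it rests at the start), when it points up along the frame and 0.25 rad forward of it; it grows as the leg swings up and over to the back; 2.87 is its stop, fully down behind the frame, 30 degrees out from it. It swings freely (under 1 N): short of the point where the leg points straight up (at a joint value of 0.25 + frame lean) it falls back, past it it falls by itself to the stop.
- kick_pivot (a point): The kickstand's pivot (black hub) on the outside of the frame's +y post, 100 mm up the frame from the foot hinge and 98 mm to its +y; axis along the stand's y, on which the leg turns. It moves with the frame; axes as the frame's.
- kick_foot (a point): Centre of the 14 mm rubber ball foot at the free end of the kickstand, 128 mm from the pivot. The leg is an aluminium flat 12 mm wide and 8 mm thick (along y), its inner face 11 mm clear of the top bar's end. At the start it sticks up and forward above the frame, the foot about 220 mm above the bench; straight up it reaches about 255 mm.
- jar: Bystander: white jar with a screw cap, 68 mm in diameter, 75 mm high, beyond the mat. Origin: centre of its underside.
- beaker: Bystander: open glass beaker, 66 mm in diameter, 85 mm high. Origin: centre of its underside.
- gel_tray: Bystander: shallow clear tray, 100 by 120 mm, 22 mm high. Origin: centre of its underside.
- comb: Bystander: white gel comb, 100 mm long, 12 mm high, lying flat. Origin: centre of its underside.
Not all that is in view belongs to the job. Leave any orange look-alike of the bottle alone. Several things look just like the mat: the one meant starts farthest from the robot's base.

How it is judged:
By the outcome, as a careful person would: the job done as asked, in the order asked, and still so for the second after the job is handed in, while the arm keeps its last pose, push and grip.
It also fails if it takes over 72 s, if anything falls off the work surface, if the arm or the gripper's body presses on something with over 40 N, if the wrist force passes 120 N, or if a joint passes its speed limit or range.

## Working session

There is one attempt and no reset: what is moved stays moved. The work goes in short steps, Python scripts to look and compute and a tool call to move; the robot and the scene stay as the last step left them, time stands still between calls to the robot, and variables do not carry over. Pictures are saved under pics/ and viewed, and the job is handed in when it is done.

Besides the shell and the picture viewer there is one more tool, called after "Request:" by a JSON object that holds its "api" and its "payload". carry_out: Moves the arm, as the interface text tells. Its arguments: {"type":"object","properties":{"increments":{"type":"array","items":{"type":"object","properties":{"linear":{"type":"array","items":{"type":"number"}},"yaw":{"type":"number"}}}},"gripper":{"type":"number"},"newtons":{"type":"number"}},"required":["increments"]}

```bash
ls; mkdir -p pics
python3 - <<'E'
from plant import robot
import cv2, numpy as np
s=robot.read_state()
for k,v in s.items(): print(k,np.round(v,4))
for n in ["scene","top","wrist"]:
    p=robot.camera_params(n); print(n,{k:np.round(v,4).tolist() for k,v in p.items()})
    cv2.imwrite(f"pics/{n}0.png",robot.read_camera(n))
E
```

```text
pics
t 0.0
q [ 1.1116  0.1311  1.4893  0.      1.523  -0.0854]
dq [ 0.0012 -0.0009 -0.0003 -0.0006  0.0015  0.0001]
joint_torque [-2.00000e-04 -5.59847e+01 -4.91754e+01  7.68000e-02  3.54000e-02
 -1.00000e-04]
tool_pos [0.2188 0.5581 0.2256]
orientation [-1.5526  0.2937 -0.2929]
force [0.8431 0.0366 0.5825]
wrist_torque [ 0.0384 -0.0121 -0.0086]
opening 0.0928
scene {'fov_y': 51.1, 'cx': 286.5663, 'cy': 212.8396, 'k1': -0.1403, 'R': [[-0.6398, 0.7683, 0.018], [0.4958, 0.4306, -0.7542], [-0.5872, -0.4736, -0.6564]], 't': [0.272, -0.137, 1.3916]}
top {'fov_y': 57.3365, 'cx': 275.564, 'cy': 210.8684, 'k1': 0.008, 'R': [[-0.1294, -0.9916, -0.0041], [-0.9679, 0.1272, -0.2167], [0.2154, -0.0241, -0.9762]], 't': [0.0778, 0.4956, 0.973]}
wrist {'fov_y': 64.6221, 'cx': 280.2743, 'cy': 214.9831, 'k1': -0.0167, 'R': [[0.3652, 0.9309, -0.0031], [0.8909, -0.3485, 0.2914], [0.2701, -0.1092, -0.9566]], 't': [-0.5993, -0.0345, 0.3926]}
```

View pics/scene0.png

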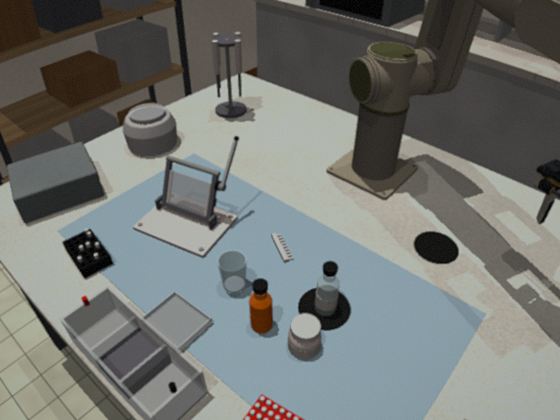

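View pics/top0.png

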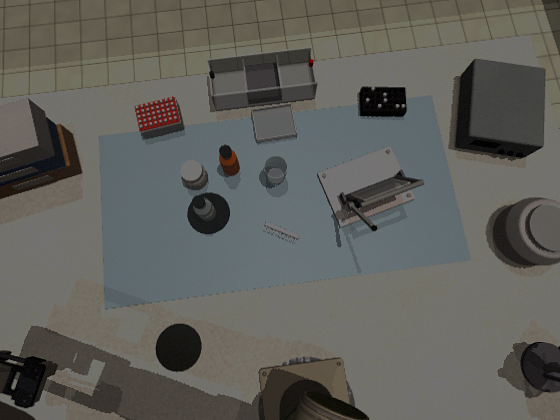

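View pics/wrist0.png

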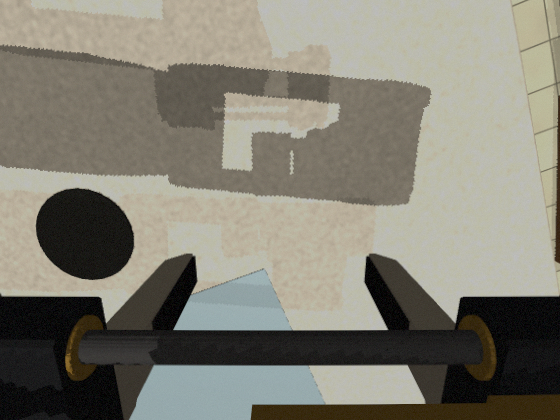

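The clear bottle is on a mat at scene (325,290) and top (205,207). The orange look-alike is at scene (261,308), and a second mat, without a bottle, is at scene (437,247) and top (179,347). The stand is at scene (190,215). Next I'll write helpers and measure these.

```bash
cat > h.py <<'E'
from plant import robot
import cv2, numpy as np
from scipy.spatial.transform import Rotation as Ro
from scipy.optimize import least_squares
def K(p):
    f=210/np.tan(np.radians(p['fov_y'])/2); return f
def ray(p,uv):
    f=K(p); d=np.array([(uv[0]-p['cx'])/f,(uv[1]-p['cy'])/f])
    u=cv2.undistortPoints(np.array([[d]],float),np.eye(3),np.array([p['k1'],0,0,0.]))[0,0]
    R=np.array(p['R']);t=np.array(p['t'])
    return -R.T@t, R.T@np.array([u[0],u[1],1])
def plane(p,uv,z):
    c,d=ray(p,uv); return c+d*(z-c[2])/d[2]
def two(pa,a,pb,b):
    ca,da=ray(pa,a);cb,db=ray(pb,b); da/=np.linalg.norm(da);db/=np.linalg.norm(db)
    s=np.linalg.lstsq(np.c_[da,-db],cb-ca,rcond=None)[0]
    A=ca+da*s[0];B=cb+db*s[1]; return (A+B)/2,np.linalg.norm(A-B)
def proj(p,X):
    c=np.array(p['R'])@X+np.array(p['t']); x=c[:2]/c[2]; r2=x@x
    return K(p)*x*(1+p['k1']*r2)+[p['cx'],p['cy']]
def tool():
    s=robot.read_state(); return s,Ro.from_rotvec(s['orientation']).as_matrix()
E
python3 - <<'E'
from h import *
s,R=tool(); print(np.round(R,3).tolist())
sc=cv2.imread('pics/scene0.png');tp=cv2.imread('pics/top0.png')
a=cv2.resize(sc[220:360,200:400],None,fx=4,fy=4)[:,:800];cv2.imwrite('pics/c1.png',a)
cv2.imwrite('pics/c2.png',cv2.resize(tp[120:270,130:310],None,fx=4,fy=4))
cv2.imwrite('pics/c3.png',cv2.resize(sc[120:270,120:260],None,fx=4,fy=4))
cv2.imwrite('pics/c4.png',cv2.resize(tp[130:260,300:440],None,fx=4,fy=4,interpolation=cv2.INTER_CUBIC))
p=robot.camera_params('top')
g=cv2.cvtColor(tp,cv2.COLOR_BGR2HSV)
m=(g[...,2]<45).astype(np.uint8)
n,l,st,ce=cv2.connectedComponentsWithStats(m)
for i in range(1,n):
    if st[i,4]>300: print(st[i],ce[i],plane(p,ce[i],0.004).round(3))
E
```

```text
[[0.931, -0.001, 0.365], [-0.365, -0.001, 0.931], [-0.0, -1.0, -0.001]]
[ 455   60   87   99 2004] [481.19860279 126.13922156] [ 0.687 -0.621  0.004]
[ 359   87   47   30 1254] [381.93460925 101.66347687] [ 0.803 -0.347  0.004]
[247  89  35  15 372] [264.48924731  96.30107527] [ 0.867 -0.001  0.004]
[   0  101   82   98 3377] [ 39.0497483 160.725496 ] [0.749 0.671 0.004]
[ 188  193   42   41 1120] [208.71071429 213.56428571] [0.529 0.199 0.004]
[493 205  44  61 799] [506.36420526 239.44430538] [ 0.35  -0.607  0.004]
[ 156  324   45   47 1690] [178.14674556 347.17159763] [0.185 0.31  0.004]
[ 520  342   40   50 1112] [537.80305755 368.4073741 ] [ 0.016 -0.6    0.004]
[   0  351   58   57 2047] [ 24.36980948 377.49096238] [0.163 0.705 0.004]
[ 279  379   90   41 1796] [312.53953229 400.90534521] [ 0.013 -0.017  0.004]
[  0 402  35  18 368] [ 12.38858696 413.13315217] [0.083 0.734 0.004]
```

View pics/c1.png

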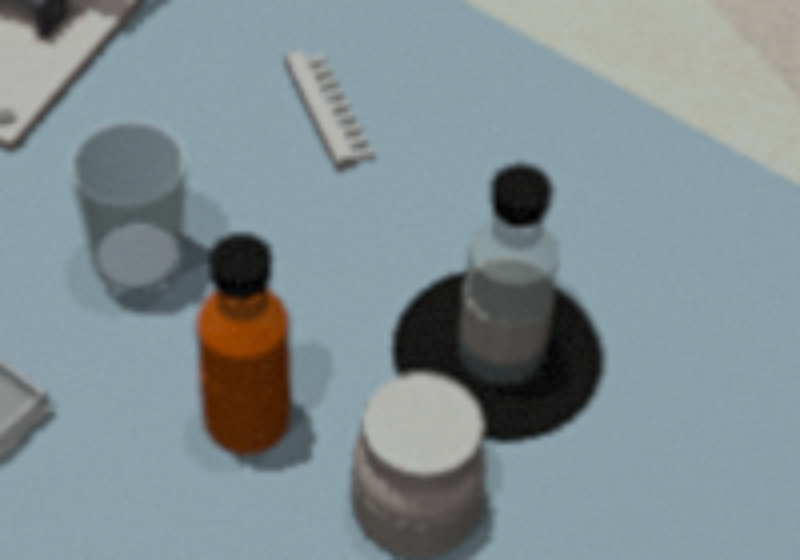

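View pics/c2.png

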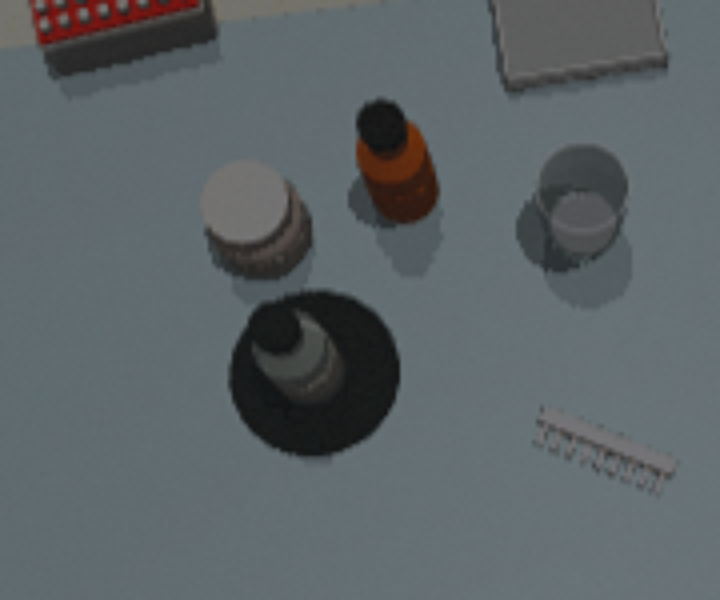

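View pics/c3.png

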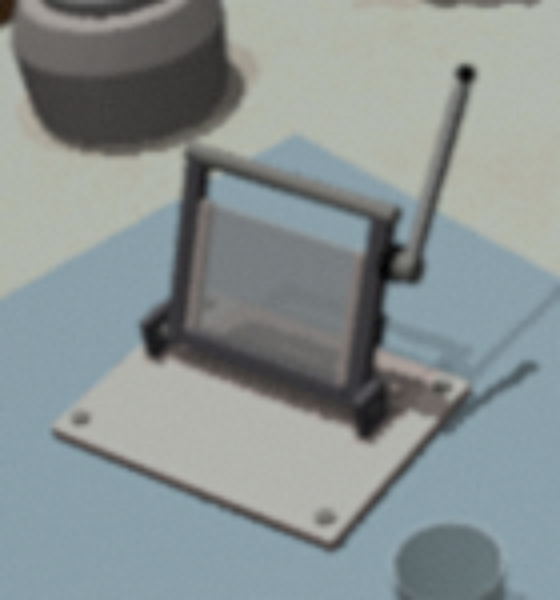

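View pics/c4.png

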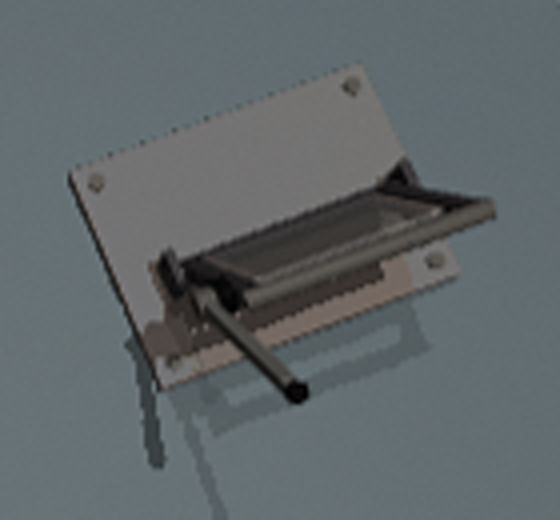

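Run:
```python
from h import *
T=robot.camera_params('top');S=robot.camera_params('scene')
print('stopper',two(T,(199,202),S,(330.2,268)))
# mat edges fit ellipse
print('mat top ctr',plane(T,(130+315/4,120+373/4),.004), 'scene', plane(S,(200+498/4,220+355/4),.004))
print('kickfoot',two(T,(374.2,228),S,(236.2,138.3)))
print('barA(+y)',two(T,(362.5,204),S,(219,173)))
print('barB(-y)',two(T,(422.5,183),S,(169,158)))
c=[plane(T,u,.012) for u in [(317.5,173.75),(390,146.2),(415,198),(340.2,227)]]
print(np.round(c,3)); print([np.linalg.norm(c[i]-c[i-1]).round(3) for i in range(4)])
c=np.array(c)
y=((c[0]-c[1])+(c[3]-c[2]));y/=np.linalg.norm(y)
x=((c[0]-c[3])+(c[1]-c[2]));x/=np.linalg.norm(x)
print('yaw',np.degrees(np.arctan2(-y[0],y[1])),np.degrees(np.arctan2(x[1],x[0])))
a=np.radians((np.degrees(np.arctan2(-y[0],y[1]))+np.degrees(np.arctan2(x[1],x[0])))/2)
X=np.array([np.cos(a),np.sin(a),0]);Y=np.array([-np.sin(a),np.cos(a),0])
o=c.mean(0)-X*.015-Y*.005; print('origin',o,'yaw',np.degrees(a))
for n,u,z in [('jar',(130+245/4,120+205/4),.075),('beaker',(130+584/4,120+188/4),.085),('orange',(130+381/4,120+125/4),.138)]: print(n,plane(T,u,z).round(3))
print('comb',plane(T,(265.5,223),.012),plane(T,(298.5,240),.012),'tray',plane(T,(275,123),.022))
# predicted bar ends
l=.42
for yy in (.083,-.083):
    print('pred', o*[1,1,0]+Y*yy-X*.13*np.sin(l)+[0,0,.03+.13*np.cos(l)])
```

```text
stopper (array([0.53110075, 0.20077664, 0.13226052]), np.float64(0.001363981252137451))
mat top ctr [0.53028456 0.19840627 0.004     ] scene [0.5379937  0.20450839 0.004     ]
kickfoot (array([ 0.39803623, -0.19397235,  0.21965076]), np.float64(0.0005527660504515588))
barA(+y) (array([ 0.46816771, -0.19399761,  0.15049451]), np.float64(0.00506917010630328))
barB(-y) (array([ 0.50318185, -0.35227037,  0.14464998]), np.float64(0.003053145923296403))
[[ 0.603 -0.121  0.012]
 [ 0.658 -0.341  0.012]
 [ 0.497 -0.38   0.012]
 [ 0.442 -0.159  0.012]]
[np.float64(0.165), np.float64(0.227), np.float64(0.166), np.float64(0.228)]
yaw 13.885364465961755 13.649516919557916
origin [ 0.53644398 -0.25878508  0.012     ] yaw 13.767440692759836
jar [0.634 0.224 0.075]
beaker [ 0.613 -0.003  0.085]
orange [0.654 0.122 0.138]
comb [0.48037265 0.04381873 0.012     ] [ 0.42154943 -0.04003142  0.012     ] tray [ 0.76847018 -0.02027189  0.022     ]
pred [ 0.46520562 -0.19078483  0.14870156]
pred [ 0.50471055 -0.3520156   0.14870156]
```

Bottle: about (0.531, 0.200), on the far mat. Stand origin: (0.537, -0.259), yaw 13.8°. The bar ends, foot height and plate size all match the given sizes. The bottle I chose is the clear one with the white band at scene (325,290), confirmed in the crop; the orange one at (261,308) is the look-alike.

Moves only offer yaw about the tool's own axis, so I'll first go somewhere clear. There I'll see how the arm behaves at its reach limit, where it might tilt.

Request:
{"api": "carry_out", "payload": {"increments": [{"linear": [0.05, -0.03, -0.02]}, {"linear": [0.1, -0.06, -0.04]}, {"linear": [0.15, -0.09, -0.06]}, {"linear": [0.2, -0.12, -0.08]}, {"linear": [0.25, -0.15, -0.1]}], "gripper": 1}}

```text
$.increments[0]: bad value
```

Request:
{"api": "carry_out", "payload": {"increments": [{"linear": [0.05, -0.03, -0.02], "yaw": 0}, {"linear": [0.1, -0.06, -0.04], "yaw": 0}, {"linear": [0.15, -0.09, -0.06], "yaw": 0}, {"linear": [0.2, -0.12, -0.08], "yaw": 0}, {"linear": [0.25, -0.15, -0.1], "yaw": 0}], "gripper": 1}}

```text
t: 0.78
tool_pos: [0.4161, 0.3726, 0.3767]
orientation: [-1.552, 0.294, -0.293]
force: [0.6, 1.2, -0.7]
opening: 0.0931
```

Request:
{"api": "carry_out", "payload": {"increments": [{"linear": [0.055, -0.02, 0.02], "yaw": 0}, {"linear": [0.11, -0.04, 0.04], "yaw": 0}, {"linear": [0.165, -0.06, 0.06], "yaw": 0}, {"linear": [0.22, -0.08, 0.08], "yaw": 0}, {"linear": [0.27, -0.1, 0.1], "yaw": 0}]}}

```text
t: 1.4
tool_pos: [0.6632, 0.3671, 0.4617]
orientation: [-1.549, 0.291, -0.297]
force: [1.0, 0.1, 0.6]
opening: 0.0933
```

Run:
```python
from h import *
s,R=tool(); print(s['t'],s['q'],s['tool_pos'],R.round(3).tolist())
```

```text
1.4 [ 4.38247477e-01  7.65868124e-01  2.34414350e-01 -5.97864352e-04
  2.13733887e+00 -7.58276257e-01] [0.66321209 0.36714633 0.46171392] [[0.931, 0.004, 0.366], [-0.366, 0.001, 0.931], [0.003, -1.0, 0.003]]
```

Request:
{"api": "carry_out", "payload": {"increments": [{"linear": [0.04, -0.02, 0.02], "yaw": 0}, {"linear": [0.08, -0.04, 0.04], "yaw": 0}, {"linear": [0.12, -0.06, 0.06], "yaw": 0}, {"linear": [0.16, -0.08, 0.08], "yaw": 0}]}}

```text
t: 1.9
tool_pos: [0.7159, 0.3384, 0.4645]
orientation: [-1.514, 0.252, -0.332]
force: [0.4, -0.3, 1.0]
opening: 0.0928
```

Run:
```python
from h import *
s,R=tool(); print(s['t'],s['q'],s['tool_pos'],R.round(3).tolist())
```

```text
1.9 [ 0.37534984  0.89919302  0.02236697  0.00395071  2.15738035 -0.81884689] [0.71589769 0.33842354 0.46454568] [[0.93, 0.057, 0.364], [-0.366, 0.026, 0.93], [0.044, -0.998, 0.045]]
```

Request:
{"api": "carry_out", "payload": {"increments": [{"linear": [0.2, 0, 0.22], "yaw": 0}, {"linear": [0.4, 0, 0.44], "yaw": 0}, {"linear": [0.6, 0, 0.66], "yaw": 0}, {"linear": [0.6, 0, 0.66], "yaw": 0}]}}

```text
t: 2.4
tool_pos: [0.7773, 0.3716, 0.3849]
orientation: [-1.48, 0.214, -0.366]
force: [0.4, -0.6, -0.4]
opening: 0.093
```

```bash
cat > st.py <<'E'
from h import *
s,R=tool(); p=s['tool_pos']; print(round(s['t'],2),'q',np.round(s['q'],3),'p',np.round(p,4),'f',np.round(s['force'],1),'op',round(s['opening'],4)); print(R.round(3).tolist())
r=np.array([p[0],p[1],0])/np.hypot(p[0],p[1])
print('tilt from down deg',np.degrees(np.arccos(-R[2,1])).round(2),'radial in tool',(R.T@r).round(3),'up in tool',R[2].round(3),'x',R[0].round(3),'y',R[1].round(3))
E
python3 st.py
```

```text
2.4 q [ 0.384  1.002  0.022  0.007  1.998 -0.81 ] p [0.7773 0.3716 0.3849] f [ 0.4 -0.6 -0.4] op 0.093
[[0.926, 0.108, 0.361], [-0.367, 0.05, 0.929], [0.082, -0.993, 0.086]]
tilt from down deg 6.84 radial in tool [0.677 0.119 0.726] up in tool [ 0.082 -0.993  0.086] x [0.926 0.108 0.361] y [-0.367  0.05   0.929]
```

Request:
{"api": "carry_out", "payload": {"increments": [{"linear": [0.6, -0.2, 0.65], "yaw": 0}]}}

```text
t: 2.52
tool_pos: [0.7939, 0.3799, 0.3817]
orientation: [-1.453, 0.186, -0.391]
force: [0.6, -0.6, -1.2]
opening: 0.0929
```

```bash
python3 st.py
```

```text
2.52 q [ 0.384  1.009  0.023  0.009  1.948 -0.809] p [0.7939 0.3799 0.3817] f [ 0.6 -0.6 -1.2] op 0.0929
[[0.923, 0.147, 0.356], [-0.369, 0.069, 0.927], [0.111, -0.987, 0.118]]
tilt from down deg 9.32 radial in tool [0.673 0.162 0.722] up in tool [ 0.111 -0.987  0.118] x [0.923 0.147 0.356] y [-0.369  0.069  0.927]
```

Request:
{"api": "carry_out", "payload": {"increments": [{"linear": [0.4, -0.8, 0.45], "yaw": 0}, {"linear": [0.8, -1.6, 0.9], "yaw": 0}]}}

```text
t: 2.78
tool_pos: [0.7761, 0.3733, 0.4489]
orientation: [-1.422, 0.154, -0.42]
force: [-0.7, -0.8, 0.0]
opening: 0.0927
```

```bash
python3 st.py
```

```text
2.77 q [ 0.384  0.929  0.022  0.013  1.979 -0.807] p [0.7761 0.3733 0.4489] f [-0.7 -0.8  0. ] op 0.0927
[[0.917, 0.19, 0.35], [-0.371, 0.09, 0.924], [0.144, -0.978, 0.153]]
tilt from down deg 12.11 radial in tool [0.666 0.21  0.716] up in tool [ 0.144 -0.978  0.153] x [0.917 0.19  0.35 ] y [-0.371  0.09   0.924]
```

```bash
cat > kin.py <<'E'
from h import *
D=[([.1311,1.4893,1.523],.2188,.5581,.2256),([.766,.2344,2.1373],.6632,.3671,.4617),([.8992,.0224,2.1574],.7159,.3384,.4645),([1.002,.022,1.998],.7773,.3716,.3849),([1.009,.023,1.948],.7939,.3799,.3817),([.929,.022,1.979],.7761,.3733,.4489)]
def fk(v,q):
    a1,h,L1,L2,e,L=v; s=q[0]+q[1]; t=s+q[2]
    return np.array([a1+L1*np.sin(q[0])+L2*np.sin(s)+e*np.cos(s)+L*np.sin(t), h+L1*np.cos(q[0])+L2*np.cos(s)-e*np.sin(s)+L*np.cos(t)])
f=lambda v:np.concatenate([fk(v,q)-[np.hypot(x,y),z] for q,x,y,z in D]+[1e-3*(np.array(v)-[.05,.4,.4,.35,0,.25])])
V=least_squares(f,[.05,.4,.4,.35,0,.25]).x
if __name__=='__main__':
    print(V.round(3),np.abs(f(V)[:-6]).max())
    for tilt in (60,70,80,90):
      for r,z in [(.57,.065),(.57,.07),(.57,.15),(.57,.3),(.47,.15),(.53,.15)]:
        sol=None
        for q0 in ([.3,2.2,-.5],[1,1.5,0.3],[0,2.3,1],[.8,1.8,.2]):
            t=np.pi-np.radians(tilt)
            g=lambda q:np.r_[fk(V,q)-[r,z],.3*(q.sum()-t)]
            o=least_squares(g,np.clip(q0,[-.88,.03,.01],[2.2,2.4,2.7]),bounds=([-.89,.02,0],[2.26,2.5,2.73]))
            if sol is None or o.cost<sol.cost: sol=o
        print(tilt,r,z,sol.x.round(2),'err',np.sqrt(2*sol.cost).round(4))
E
python3 kin.py
```

```text
[0.002 0.318 0.369 0.553 0.061 0.37 ] 0.0004935654093736197
60 0.57 0.065 [-0.29  2.5   0.  ] err 0.0472
60 0.57 0.07 [-0.29  2.5   0.  ] err 0.0467
60 0.57 0.15 [-0.55  2.5   0.24] err 0.0436
60 0.57 0.3 [-0.89  2.46  0.55] err 0.0167
60 0.47 0.15 [-0.81  2.5   0.68] err 0.1098
60 0.53 0.15 [-0.65  2.5   0.41] err 0.0719
70 0.57 0.065 [-0.32  2.5   0.  ] err 0.0905
70 0.57 0.07 [-0.33  2.5   0.  ] err 0.0892
70 0.57 0.15 [-0.43  2.5   0.  ] err 0.0753
70 0.57 0.3 [-0.89  2.5   0.4 ] err 0.0425
70 0.47 0.15 [-0.75  2.5   0.54] err 0.1491
70 0.53 0.15 [-0.53  2.5   0.17] err 0.1076
80 0.57 0.065 [-0.35  2.5   0.  ] err 0.1365
80 0.57 0.07 [-0.36  2.5   0.  ] err 0.135
80 0.57 0.15 [-0.46  2.5   0.  ] err 0.1126
80 0.57 0.3 [-0.83  2.5   0.25] err 0.0782
80 0.47 0.15 [-0.61  2.5   0.27] err 0.1864
80 0.53 0.15 [-0.45  2.5   0.  ] err 0.1392
90 0.57 0.065 [-0.38  2.5   0.  ] err 0.1832
90 0.57 0.07 [-0.39  2.5   0.  ] err 0.1815
90 0.57 0.15 [-0.49  2.5   0.  ] err 0.1553
90 0.57 0.3 [-0.7  2.5  0. ] err 0.1099
90 0.47 0.15 [-0.46  2.5   0.  ] err 0.2181
90 0.53 0.15 [-0.48  2.5   0.  ] err 0.1766
```

```bash
cat > kin.py <<'E'
from h import *
Q=np.array([[1.1116,.1311,1.4893,0,1.523,-.0854],[.43825,.76587,.23441,-.0006,2.13734,-.75828],[.37535,.89919,.02237,.00395,2.15738,-.81885],[.384,1.002,.022,.007,1.998,-.81],[.384,1.009,.023,.009,1.948,-.809],[.384,.929,.022,.013,1.979,-.807]])
P=np.array([[.2188,.5581,.2256],[.66321,.36715,.46171],[.7159,.33842,.46455],[.7773,.3716,.3849],[.7939,.3799,.3817],[.7761,.3733,.4489]])
RV=[[-1.5526,.2937,-.2929],[-1.549,.291,-.297],[-1.514,.252,-.332],[-1.48,.214,-.366],[-1.453,.186,-.391],[-1.422,.154,-.42]]
E=lambda ax,a:Ro.from_euler(ax,a).as_matrix()
def fk(v,q,s4=1,s6=1):
    a1,h,L1,L2,e,L,d=v[:7]
    A=E('z',q[0]); B=A@E('y',q[1]); C=B@E('y',q[2]); W=C@E('z',s4*q[3])@E('y',q[4])@E('z',s6*q[5])
    p=A@[a1,d,h]+B@[0,0,L1]+C@[e,0,L2]+W@[0,0,L]
    return p,W
def fit(s4,s6):
    def f(v):
        o=[]
        M=Ro.from_rotvec(v[7:10]).as_matrix()
        for q,p,r in zip(Q,P,RV):
            pp,W=fk(v,q,s4,s6); o+=list(pp-p)+list(.3*(Ro.from_matrix(W@M)*Ro.from_rotvec(r).inv()).as_rotvec())
        return np.r_[o,1e-3*(v[:7]-[0,.4,.4,.5,0,.3,0])]
    best=None
    for r0 in ([0,0,0],[1.57,0,0],[-1.2,1.2,1.2],[1.2,1.2,1.2],[0,2.2,2.2]):
        s=least_squares(f,np.r_[0,.4,.4,.5,0,.3,.05,r0])
        if best is None or s.cost<best.cost:best=s
    return best
if __name__=='__main__':
    for s4 in (1,-1):
        for s6 in (1,-1):
            b=fit(s4,s6);r=b.fun[:-7].reshape(-1,6);print(s4,s6,b.cost,np.sqrt((r[:,:3]**2).mean()),np.sqrt((r[:,3:]**2).mean())/.3,b.x.round(3))
E
python3 kin.py
```

```text
1 1 5.089529196010248e-07 0.00021675495579143164 0.00030479876920211813 [ 0.     0.318  0.369  0.553  0.062  0.369  0.051  1.209 -1.209 -1.209]
1 -1 0.07714607482942862 0.0002167549557947109 0.30861226847940537 [ 0.     0.318  0.369  0.553  0.062  0.369  0.051 -0.242  2.319  2.319]
-1 1 5.870339002488075e-05 0.0019021695274072906 0.005679500356671646 [-1.000e-03  3.130e-01  3.700e-01  5.540e-01  6.200e-02  3.660e-01
  5.500e-02 -2.410e+00  2.437e+00  2.403e+00]
-1 -1 0.07782218321386833 0.0019021695274045972 0.3098976489151225 [-1.000e-03  3.130e-01  3.700e-01  5.540e-01  6.200e-02  3.660e-01
  5.500e-02 -2.290e-01  2.329e+00  2.313e+00]
```

```bash
cat >> kin.py <<'E'
V=np.load('V.npy') if __import__('os').path.exists('V.npy') else None
if V is None: V=fit(1,1).x; np.save('V.npy',V)
M=Ro.from_rotvec(V[7:10]).as_matrix()
LO=np.array([-2.96,-.89,.02,-1.34,0,-2.66]);HI=np.array([2.96,2.26,2.5,4.48,2.73,2.66])
def FK(q):
    p,W=fk(V,q); return p,W@M
def IK(p,R,seeds):
    best=None
    for s in seeds:
        f=lambda q:np.r_[FK(q)[0]-p,.3*(Ro.from_matrix(FK(q)[1]@R.T)).as_rotvec()]
        o=least_squares(f,np.clip(s,LO+.01,HI-.01),bounds=(LO,HI),xtol=1e-9)
        if best is None or o.cost<best.cost: best=o
        if best.cost<1e-9: break
    return best.x,np.sqrt(2*best.cost)
def pose(al,ph,sg=1,yaw=0):
    a,f=np.radians(al),np.radians(ph)
    y=np.array([np.sin(a)*np.cos(f),np.sin(a)*np.sin(f),-np.cos(a)]); z=sg*np.array([-np.sin(f),np.cos(f),0])
    return np.c_[np.cross(y,z),y,z]@E('y',yaw)
SE=[np.array([a,.0,2.2,b,1.5,c]) for a in (.6,1.2) for b in (0,1.5,-1,3) for c in (0,1.6,-1.6)]
E
python3 - <<'E'
from kin import *
for ph in (-70,-50,-30,-10):
  for al in (70,80,88):
    for sg in (1,-1):
      R=pose(al,ph,sg); p=np.array([.531,.2,.066])+.011*R[:,1]
      q,e=IK(p,R,SE)
      o=[]
      for yw in (np.pi,-np.pi):
        R2=pose(al,ph,sg,yw); s=q.copy(); s[5]+=yw
        q2,e2=IK(p+[0,0,.12],R2,[s]+SE[:3]); o+=[round(e2,3)]
      print(ph,al,sg,q.round(2),'err',round(e,4),o)
E
```

```text
-70 70 1 [ 0.82  0.79  1.44 -1.01  1.69  0.78] err 0.0 [np.float64(0.0), np.float64(0.0)]
-70 70 -1 [ 0.82  0.79  1.44 -1.01  1.69 -2.36] err 0.0 [np.float64(0.0), np.float64(0.0)]
-70 80 1 [ 0.84  0.93  1.37 -1.11  1.8   0.82] err 0.0 [np.float64(0.0), np.float64(0.0)]
-70 80 -1 [ 0.84  0.93  1.37 -1.11  1.8  -2.32] err 0.0 [np.float64(0.0), np.float64(0.0)]
-70 88 1 [ 0.84  1.03  1.3  -1.19  1.89  0.84] err 0.0 [np.float64(0.0), np.float64(0.0)]
-70 88 -1 [ 0.84  1.03  1.3  -1.19  1.89 -2.3 ] err 0.0 [np.float64(0.0), np.float64(0.0)]
-50 70 1 [ 0.88  0.59  1.76 -1.2   1.45  0.8 ] err 0.0 [np.float64(0.0), np.float64(0.0)]
-50 70 -1 [ 0.88  0.59  1.76 -1.2   1.45 -2.35] err 0.0 [np.float64(0.0), np.float64(0.0)]
-50 80 1 [ 0.91  0.74  1.7  -1.3   1.57  0.89] err 0.0 [np.float64(0.0), np.float64(0.0)]
-50 80 -1 [ 0.91  0.74  1.7  -1.3   1.57 -2.25] err 0.0 [np.float64(0.0), np.float64(0.0)]
-50 88 1 [ 0.92  0.85  1.63 -1.34  1.68  0.93] err 0.0114 [np.float64(0.018), np.float64(0.018)]
-50 88 -1 [ 0.92  0.85  1.63 -1.34  1.68 -2.21] err 0.0114 [np.float64(0.018), np.float64(0.018)]

[... 409 characters left out ...]
 1.47 1.18] err 0.0308 [np.float64(0.081), np.float64(0.036)]
-30 88 -1 [ 0.88  0.71  2.03  4.48  1.47 -1.96] err 0.0308 [np.float64(0.036), np.float64(0.081)]
-10 70 1 [0.76 0.17 2.37 4.36 0.93 0.98] err 0.0 [np.float64(0.072), np.float64(0.023)]
-10 70 -1 [ 0.76  0.17  2.37  4.36  0.93 -2.16] err 0.0 [np.float64(0.023), np.float64(0.038)]
-10 80 1 [0.8  0.4  2.32 4.22 1.17 1.19] err 0.0 [np.float64(0.102), np.float64(0.0)]
-10 80 -1 [ 0.8   0.4   2.32  4.22  1.17 -1.95] err 0.0 [np.float64(0.0), np.float64(0.085)]
-10 88 1 [0.81 0.59 2.25 4.16 1.37 1.31] err 0.0 [np.float64(0.133), np.float64(0.0)]
-10 88 -1 [ 0.81  0.59  2.25  4.16  1.37 -1.83] err 0.0 [np.float64(0.0), np.float64(0.123)]
```

```bash
cat > go.py <<'E'
import sys
from kin import *
# usage go.py x y z [yaw] : tool-frame shift to world TCP target
s,R=tool(); d=R.T@(np.array(list(map(float,sys.argv[1:4])))-s['tool_pos'])
print('shift',d.round(3),'len',np.linalg.norm(d).round(3),'rows',np.ceil(np.linalg.norm(d)/.0625))
E
python3 go.py .25 -.65 .5
```

```text
shift [-0.095 -0.241 -1.122] len 1.152 rows 19.0
```

Request:
{"api": "carry_out", "payload": {"increments": [{"linear": [-0.005, -0.01, -0.06], "yaw": 0.15}, {"linear": [-0.01, -0.025, -0.12], "yaw": 0.3}, {"linear": [-0.015, -0.035, -0.18], "yaw": 0.45}, {"linear": [-0.02, -0.05, -0.24], "yaw": 0.6}, {"linear": [-0.025, -0.065, -0.3], "yaw": 0.75}]}}

```text
t: 3.4
tool_pos: [0.6574, 0.142, 0.4634]
orientation: [-1.2, 0.758, -0.945]
force: [0.7, -0.5, 0.9]
opening: 0.093
```

```bash
python3 st.py; python3 go.py .25 -.65 .5
```

```text
3.4 q [ 0.098  0.149  1.054  0.071  1.734 -0.326] p [0.6574 0.142  0.4634] f [ 0.7 -0.5  0.9] op 0.093
[[0.428, 0.194, 0.883], [-0.904, 0.09, 0.418], [0.002, -0.977, 0.214]]
tilt from down deg 12.35 radial in tool [0.227 0.209 0.951] up in tool [ 0.002 -0.977  0.214] x [0.428 0.194 0.883] y [-0.904  0.09   0.418]
shift [ 0.542 -0.186 -0.683] len 0.891 rows 15.0
```

Request:
{"api": "carry_out", "payload": {"increments": [{"linear": [0.036, -0.012, -0.046], "yaw": 0.17}, {"linear": [0.072, -0.025, -0.091], "yaw": 0.34}, {"linear": [0.108, -0.037, -0.137], "yaw": 0.51}, {"linear": [0.145, -0.05, -0.182], "yaw": 0.68}, {"linear": [0.18, -0.062, -0.228], "yaw": 0.85}]}}

```text
t: 4.03
tool_pos: [0.5197, -0.123, 0.4789]
orientation: [-0.759, 1.416, -1.479]
force: [1.3, -1.0, 1.4]
opening: 0.0936
```

```bash
python3 st.py; python3 go.py .25 -.65 .5
```

```text
4.03 q [-0.443 -0.175  1.347  0.17   1.821  0.024] p [ 0.5197 -0.123   0.4789] f [ 1.3 -1.   1.4] op 0.0936
[[-0.385, 0.199, 0.901], [-0.909, 0.088, -0.408], [-0.16, -0.976, 0.147]]
tilt from down deg 12.54 radial in tool [-0.165  0.173  0.971] up in tool [-0.16  -0.976  0.147] x [-0.385  0.199  0.901] y [-0.909  0.088 -0.408]
shift [ 0.58  -0.12  -0.025] len 0.592 rows 10.0
```

Request:
{"api": "carry_out", "payload": {"increments": [{"linear": [0.058, -0.012, -0.002], "yaw": 0.17}, {"linear": [0.116, -0.024, -0.005], "yaw": 0.34}, {"linear": [0.174, -0.036, -0.007], "yaw": 0.51}, {"linear": [0.232, -0.048, -0.01], "yaw": 0.68}, {"linear": [0.29, -0.06, -0.012], "yaw": 0.85}]}}

```text
t: 4.65
tool_pos: [0.384, -0.3883, 0.4927]
orientation: [-0.087, 2.014, -1.91]
force: [0.5, -0.3, -0.0]
opening: 0.0929
```

```bash
python3 st.py; python3 go.py .25 -.7 .5
```

```text
4.65 q [-1.033 -0.035  1.192  0.233  1.943  0.324] p [ 0.384  -0.3883  0.4927] f [ 0.5 -0.3 -0. ] op 0.0929
[[-0.932, 0.201, 0.301], [-0.289, 0.083, -0.954], [-0.217, -0.976, -0.019]]
tilt from down deg 12.58 radial in tool [-0.45   0.083  0.889] up in tool [-0.217 -0.976 -0.019] x [-0.932  0.201  0.301] y [-0.289  0.083 -0.954]
shift [ 0.214 -0.06   0.257] len 0.339 rows 6.0
```

Request:
{"api": "carry_out", "payload": {"increments": [{"linear": [0.036, -0.01, 0.043], "yaw": 0.1}, {"linear": [0.072, -0.02, 0.086], "yaw": 0.2}, {"linear": [0.108, -0.03, 0.129], "yaw": 0.3}, {"linear": [0.144, -0.04, 0.172], "yaw": 0.4}, {"linear": [0.18, -0.05, 0.215], "yaw": 0.5}]}}

```text
t: 5.28
tool_pos: [0.2697, -0.6505, 0.5017]
orientation: [-0.436, -2.305, 2.087]
force: [0.8, -2.1, 1.2]
opening: 0.0927
```

```bash
python3 st.py; python3 go.py .25 -.9 .6
```

```text
5.28 q [-1.364  0.571  0.456  0.256  2.135  0.542] p [ 0.2697 -0.6505  0.5017] f [ 0.8 -2.1  1.2] op 0.0927
[[-0.961, 0.202, -0.186], [0.205, 0.078, -0.976], [-0.183, -0.976, -0.117]]
tilt from down deg 12.53 radial in tool [-0.558  0.005  0.83 ] up in tool [-0.183 -0.976 -0.117] x [-0.961  0.202 -0.186] y [ 0.205  0.078 -0.976]
shift [-0.05  -0.119  0.236] len 0.269 rows 5.0
```

Request:
{"api": "carry_out", "payload": {"increments": [{"linear": [-0.025, -0.06, 0.06], "yaw": 0}, {"linear": [-0.05, -0.09, 0.12], "yaw": 0}, {"linear": [-0.075, -0.12, 0.18], "yaw": 0}]}}

```text
t: 5.65
tool_pos: [0.2597, -0.703, 0.5113]
orientation: [0.465, 2.266, -2.116]
force: [-0.1, 0.3, -1.5]
opening: 0.0932
```

Request:
{"api": "carry_out", "payload": {"increments": [{"linear": [-0.4, -0.3, 0.9], "yaw": 0}]}}

```text
t: 5.78
tool_pos: [0.2598, -0.7232, 0.5092]
orientation: [0.49, 2.209, -2.151]
force: [0.1, 0.2, -0.1]
opening: 0.0928
```

Request:
{"api": "carry_out", "payload": {"increments": [{"linear": [-0.4, -0.3, 0.9], "yaw": 0}]}}

```text
t: 5.9
tool_pos: [0.2595, -0.7463, 0.5035]
orientation: [0.514, 2.152, -2.186]
force: [-0.7, 0.0, -0.3]
opening: 0.093
```

Request:
{"api": "carry_out", "payload": {"increments": [{"linear": [-0.4, -0.3, 0.9], "yaw": 0}]}}

```text
t: 6.02
tool_pos: [0.2586, -0.7679, 0.501]
orientation: [0.537, 2.093, -2.221]
force: [0.4, 0.5, -0.0]
opening: 0.0932
```

```bash
python3 st.py
```

```text
6.03 q [-1.424  0.87   0.022  0.293  2.101  0.532] p [ 0.2586 -0.7679  0.501 ] f [ 0.4  0.5 -0. ] op 0.0932
[[-0.939, 0.265, -0.219], [0.203, -0.087, -0.975], [-0.278, -0.96, 0.028]]
tilt from down deg 16.2 radial in tool [-0.492  0.167  0.854] up in tool [-0.278 -0.96   0.028] x [-0.939  0.265 -0.219] y [ 0.203 -0.087 -0.975]
```

Request:
{"api": "carry_out", "payload": {"increments": [{"linear": [-0.45, -0.2, 0.9], "yaw": 0}]}}

```text
t: 6.15
tool_pos: [0.2613, -0.7904, 0.4974]
orientation: [0.56, 2.032, -2.255]
force: [0.8, -0.2, 0.1]
opening: 0.0928
```

Request:
{"api": "carry_out", "payload": {"increments": [{"linear": [-0.45, -0.2, 0.9], "yaw": 0}]}}

```text
t: 6.28
tool_pos: [0.2639, -0.8118, 0.496]
orientation: [0.582, 1.969, -2.289]
force: [1.3, -0.4, 0.0]
opening: 0.093
```

Request:
{"api": "carry_out", "payload": {"increments": [{"linear": [-0.45, -0.2, 0.9], "yaw": 0}]}}

```text
t: 6.4
tool_pos: [0.2654, -0.8318, 0.4977]
orientation: [0.604, 1.905, -2.321]
force: [0.6, 0.1, -0.3]
opening: 0.0928
```

Request:
{"api": "carry_out", "payload": {"increments": [{"linear": [-0.45, -0.2, 0.9], "yaw": 0}]}}

```text
t: 6.52
tool_pos: [0.2661, -0.8506, 0.5024]
orientation: [0.625, 1.839, -2.353]
force: [-0.3, 0.4, 1.2]
opening: 0.0928
```

Request:
{"api": "carry_out", "payload": {"increments": [{"linear": [-0.45, -0.2, 0.9], "yaw": 0}]}}

```text
t: 6.65
tool_pos: [0.2661, -0.868, 0.5097]
orientation: [0.645, 1.773, -2.383]
force: [-0.6, 0.4, -0.9]
opening: 0.093
```

Request:
{"api": "carry_out", "payload": {"increments": [{"linear": [-0.45, -0.2, 0.9], "yaw": 0}]}}

```text
t: 6.78
tool_pos: [0.2653, -0.884, 0.5197]
orientation: [0.665, 1.705, -2.412]
force: [-0.7, 0.4, 0.1]
opening: 0.0932
```

```bash
python3 st.py
```

```text
6.78 q [-1.452  0.889  0.022  0.304  1.79   0.49 ] p [ 0.2653 -0.884   0.5197] f [-0.7  0.4  0.1] op 0.0932
[[-0.897, 0.337, -0.285], [0.156, -0.362, -0.919], [-0.413, -0.869, 0.272]]
tilt from down deg 29.61 radial in tool [-0.408  0.443  0.798] up in tool [-0.413 -0.869  0.272] x [-0.897  0.337 -0.285] y [ 0.156 -0.362 -0.919]
```

Request:
{"api": "carry_out", "payload": {"increments": [{"linear": [-0.45, -0.1, 0.9], "yaw": 0}]}}

```text
t: 6.9
tool_pos: [0.2656, -0.9014, 0.5281]
orientation: [0.685, 1.636, -2.441]
force: [-0.5, 0.2, -0.4]
opening: 0.0928
```

Request:
{"api": "carry_out", "payload": {"increments": [{"linear": [-0.45, -0.1, 0.9], "yaw": 0}]}}

```text
t: 7.02
tool_pos: [0.2654, -0.9176, 0.5382]
orientation: [0.703, 1.567, -2.467]
force: [0.1, 0.5, -0.2]
opening: 0.0931
```

Request:
{"api": "carry_out", "payload": {"increments": [{"linear": [-0.45, -0.1, 0.9], "yaw": 0}]}}

```text
t: 7.15
tool_pos: [0.2643, -0.932, 0.551]
orientation: [0.721, 1.497, -2.492]
force: [-0.1, 0.7, -0.2]
opening: 0.0931
```

Request:
{"api": "carry_out", "payload": {"increments": [{"linear": [-0.45, -0.1, 0.9], "yaw": 0}]}}

```text
t: 7.28
tool_pos: [0.2623, -0.9448, 0.5663]
orientation: [0.738, 1.428, -2.515]
force: [-0.1, -0.2, 0.3]
opening: 0.0929
```

Request:
{"api": "carry_out", "payload": {"increments": [{"linear": [-0.45, -0.1, 0.9], "yaw": 0}]}}

```text
t: 7.4
tool_pos: [0.2595, -0.9559, 0.5837]
orientation: [0.754, 1.358, -2.536]
force: [0.9, 0.7, 0.9]
opening: 0.0929
```

Request:
{"api": "carry_out", "payload": {"increments": [{"linear": [-0.45, -0.1, 0.9], "yaw": 0}]}}

```text
t: 7.52
tool_pos: [0.2559, -0.9653, 0.603]
orientation: [0.77, 1.289, -2.556]
force: [-0.6, -0.2, 0.0]
opening: 0.0932
```

Request:
{"api": "carry_out", "payload": {"increments": [{"linear": [-0.45, -0.1, 0.9], "yaw": 0}]}}

```text
t: 7.65
tool_pos: [0.2515, -0.9732, 0.6237]
orientation: [0.785, 1.22, -2.574]
force: [-0.5, -0.9, 0.7]
opening: 0.0934
```

Request:
{"api": "carry_out", "payload": {"increments": [{"linear": [-0.45, -0.1, 0.9], "yaw": 0}]}}

```text
t: 7.78
tool_pos: [0.2463, -0.9796, 0.6453]
orientation: [0.8, 1.153, -2.59]
force: [-0.3, 0.3, 1.0]
opening: 0.0931
```

```bash
python3 st.py
```

```text
7.78 q [-1.497  0.84   0.022  0.34   1.445  0.453] p [ 0.2463 -0.9796  0.6453] f [-0.3  0.3  1. ] op 0.0931
[[-0.835, 0.382, -0.397], [0.04, -0.677, -0.735], [-0.549, -0.629, 0.55]]
tilt from down deg 51.02 radial in tool [-0.242  0.75   0.616] up in tool [-0.549 -0.629  0.55 ] x [-0.835  0.382 -0.397] y [ 0.04  -0.677 -0.735]
```

Request:
{"api": "carry_out", "payload": {"increments": [{"linear": [-0.55, -0.1, 0.8], "yaw": 0}]}}

```text
t: 7.9
tool_pos: [0.2473, -0.9816, 0.6698]
orientation: [0.816, 1.089, -2.604]
force: [0.3, 0.3, 0.9]
opening: 0.0931
```

Request:
{"api": "carry_out", "payload": {"increments": [{"linear": [-0.55, -0.1, 0.8], "yaw": 0}]}}

```text
t: 8.02
tool_pos: [0.249, -0.9811, 0.6963]
orientation: [0.831, 1.026, -2.616]
force: [-0.3, 0.0, -0.1]
opening: 0.0929
```

Request:
{"api": "carry_out", "payload": {"increments": [{"linear": [-0.55, -0.1, 0.8], "yaw": 0}]}}

```text
t: 8.15
tool_pos: [0.2488, -0.9791, 0.7236]
orientation: [0.845, 0.963, -2.625]
force: [-0.2, 0.5, 1.1]
opening: 0.0926
```

Request:
{"api": "carry_out", "payload": {"increments": [{"linear": [-0.55, -0.1, 0.8], "yaw": 0}]}}

```text
t: 8.28
tool_pos: [0.2473, -0.9757, 0.7517]
orientation: [0.859, 0.9, -2.633]
force: [0.3, 1.4, -0.4]
opening: 0.0925
```

Request:
{"api": "carry_out", "payload": {"increments": [{"linear": [-0.55, -0.1, 0.8], "yaw": 0}]}}

```text
t: 8.4
tool_pos: [0.2448, -0.9707, 0.7804]
orientation: [0.872, 0.839, -2.639]
force: [0.2, -0.3, 0.2]
opening: 0.0931
```

Request:
{"api": "carry_out", "payload": {"increments": [{"linear": [-0.55, -0.1, 0.8], "yaw": 0}]}}

```text
t: 8.52
tool_pos: [0.2415, -0.9642, 0.8096]
orientation: [0.884, 0.778, -2.644]
force: [-0.8, -0.6, 0.0]
opening: 0.0929
```

Request:
{"api": "carry_out", "payload": {"increments": [{"linear": [-0.55, -0.1, 0.8], "yaw": 0}]}}

```text
t: 8.65
tool_pos: [0.2374, -0.9562, 0.8392]
orientation: [0.897, 0.718, -2.648]
force: [0.5, -0.5, 0.6]
opening: 0.0929
```

Request:
{"api": "carry_out", "payload": {"increments": [{"linear": [-0.55, -0.1, 0.8], "yaw": 0}]}}

```text
t: 8.78
tool_pos: [0.2326, -0.9467, 0.8691]
orientation: [0.908, 0.658, -2.651]
force: [-0.7, -0.2, 0.9]
opening: 0.0933
```

```bash
python3 st.py
```

```text
8.78 q [-1.507  0.674  0.022  0.35   1.252  0.497] p [ 0.2326 -0.9467  0.8691] f [-0.7 -0.2  0.9] op 0.0933
[[-0.77, 0.382, -0.512], [-0.098, -0.863, -0.496], [-0.631, -0.332, 0.702]]
tilt from down deg 70.63 radial in tool [-0.088  0.929  0.36 ] up in tool [-0.631 -0.332  0.702] x [-0.77   0.382 -0.512] y [-0.098 -0.863 -0.496]
```

Request:
{"api": "carry_out", "payload": {"increments": [{"linear": [-0.63, -0.15, 0.7], "yaw": 0}]}}

```text
t: 8.9
tool_pos: [0.2327, -0.9315, 0.9005]
orientation: [0.919, 0.604, -2.652]
force: [-0.0, -0.1, 0.6]
opening: 0.0932
```

Request:
{"api": "carry_out", "payload": {"increments": [{"linear": [-0.63, -0.15, 0.7], "yaw": 0}]}}

```text
t: 9.02
tool_pos: [0.2331, -0.9134, 0.9337]
orientation: [0.929, 0.548, -2.651]
force: [0.1, 0.6, 0.7]
opening: 0.093
```

Request:
{"api": "carry_out", "payload": {"increments": [{"linear": [-0.63, -0.15, 0.7], "yaw": 0}]}}

```text
t: 9.15
tool_pos: [0.2322, -0.8949, 0.9657]
orientation: [0.939, 0.493, -2.648]
force: [-0.4, 0.2, -0.2]
opening: 0.0928
```

Request:
{"api": "carry_out", "payload": {"increments": [{"linear": [-0.63, -0.15, 0.7], "yaw": 0}]}}

```text
t: 9.28
tool_pos: [0.2301, -0.8757, 0.9966]
orientation: [0.948, 0.439, -2.644]
force: [-0.0, -0.2, 0.6]
opening: 0.0928
```

Request:
{"api": "carry_out", "payload": {"increments": [{"linear": [-0.63, -0.15, 0.7], "yaw": 0}]}}

```text
t: 9.4
tool_pos: [0.2272, -0.8553, 1.0268]
orientation: [0.956, 0.386, -2.64]
force: [-0.5, -0.3, -0.3]
opening: 0.0931
```

```bash
python3 st.py
cat > plan.py <<'E'
import sys
from kin import *
# path check from current pose: waypoints world x y z yawtotal(relative to current tool)
s,R=tool(); q=np.array(s['q']); p0=np.array(s['tool_pos'])
if __name__=='__main__':
    w=[tuple(map(float,a.split(','))) for a in sys.argv[1:]]
    pr=np.r_[p0,0]
    for a in w:
        a=np.array(a); n=max(int(np.ceil(np.linalg.norm(a[:3]-pr[:3])/.06)),int(np.ceil(abs(a[3]-pr[3])/.18)),1)
        for k in range(1,n+1):
            m=pr+(a-pr)*k/n; q2,e=IK(m[:3],R@E('y',m[3]),[q]); dq=np.abs(q2-q).max(); q=q2
        print('wp',a,'rows',n,'q',q.round(2),'err',round(e,4),'lastdq',dq.round(2)); pr=a
E
```

```text
9.4 q [-1.496  0.519  0.023  0.331  1.2    0.553] p [ 0.2272 -0.8553  1.0268] f [-0.5 -0.3 -0.3] op 0.0931
[[-0.731, 0.372, -0.573], [-0.192, -0.917, -0.35], [-0.655, -0.145, 0.741]]
tilt from down deg 81.64 radial in tool [-0.002  0.982  0.191] up in tool [-0.655 -0.145  0.741] x [-0.731  0.372 -0.573] y [-0.192 -0.917 -0.35 ]
```

```bash
python3 plan.py .5,-.45,.8,.4 .6,.05,.55,.847 .48,.33,.3,.847 .478,.331,.1,.847 .531,.2,.066,.847 .531,.2,.25,.847 .531,.2,.25,-2.29; echo; python3 plan.py .5,-.45,.8,-1.2 .6,.05,.55,-2.295 .48,.33,.3,-2.295 .478,.331,.1,-2.295 .531,.2,.066,-2.295  .531,.2,.25,-2.295 .531,.2,.25,.847
```

```text
wp [ 0.5  -0.45  0.8   0.4 ] rows 9 q [-0.43 -0.4   1.5  -0.98  0.96  1.97] err 0.0 lastdq 0.19
wp [0.6   0.05  0.55  0.847] rows 10 q [ 0.57  0.17  1.22 -1.3   1.83  2.66] err 0.134 lastdq 0.17
wp [0.48  0.33  0.3   0.847] rows 7 q [ 0.92  1.34  0.02 -1.34  2.41  2.66] err 0.1991 lastdq 0.06
wp [0.478 0.331 0.1   0.847] rows 4 q [ 0.94  1.63  0.02 -1.34  2.37  2.66] err 0.2428 lastdq 0.07
wp [0.531 0.2   0.066 0.847] rows 3 q [ 0.75  1.68  0.02 -1.34  2.28  2.66] err 0.2741 lastdq 0.07
wp [0.531 0.2   0.25  0.847] rows 4 q [ 0.73  1.41  0.02 -1.34  2.34  2.66] err 0.2408 lastdq 0.07
wp [ 0.531  0.2    0.25  -2.29 ] rows 18 q [ 0.86  0.6   1.47 -1.2   1.91  0.6 ] err 0.0 lastdq 0.17

wp [ 0.5  -0.45  0.8  -1.2 ] rows 9 q [-0.43 -0.4   1.5  -0.98  0.96  0.37] err 0.0 lastdq 0.16
wp [ 0.6    0.05   0.55  -2.295] rows 10 q [ 0.61  0.13  1.43 -1.34  1.79  0.04] err 0.0249 lastdq 0.11
wp [ 0.48   0.33   0.3   -2.295] rows 7 q [ 1.03  0.73  1.17 -1.17  2.11  0.49] err 0.0 lastdq 0.11
wp [ 0.478  0.331  0.1   -2.295] rows 4 q [ 1.03  1.04  1.1  -1.06  2.01  0.74] err 0.0 lastdq 0.09
wp [ 0.531  0.2    0.066 -2.295] rows 3 q [ 0.86  0.94  1.37 -1.13  1.81  0.83] err 0.0 lastdq 0.08
wp [ 0.531  0.2    0.25  -2.295] rows 4 q [ 0.86  0.6   1.47 -1.2   1.91  0.6 ] err 0.0 lastdq 0.07
wp [0.531 0.2   0.25  0.847] rows 18 q [ 0.73  1.41  0.02 -1.34  2.34  2.66] err 0.2408 lastdq 0.03
```

```bash
python3 plan.py .5,-.45,.7,-1.2 .6,-.05,.4,-2.0  .54,.3,.3,-2.295 .478,.331,.075,-2.295 .535,.19,.066,-2.295 .52,.24,.17,-2.295 .52,.24,.17,-5.4 .535,.19,.066,-2.295; echo; python3 plan.py .55,-.4,.6,-1.2 .65,.05,.4,-2.0  .54,.35,.25,-2.295 .478,.331,.075,-2.295
```

```text
wp [ 0.5  -0.45  0.7  -1.2 ] rows 10 q [-0.43 -0.48  1.74 -1.09  0.87  0.54] err 0.0 lastdq 0.15
wp [ 0.6  -0.05  0.4  -2.  ] rows 9 q [ 0.46  0.09  1.75 -1.34  1.6   0.58] err 0.0212 lastdq 0.13
wp [ 0.54   0.3    0.3   -2.295] rows 7 q [ 0.94  0.74  1.16 -1.22  2.03  0.45] err 0.0 lastdq 0.13
wp [ 0.478  0.331  0.075 -2.295] rows 4 q [ 1.03  1.09  1.08 -1.05  1.99  0.76] err 0.0 lastdq 0.1
wp [ 0.535  0.19   0.066 -2.295] rows 3 q [ 0.85  0.93  1.39 -1.14  1.8   0.83] err 0.0 lastdq 0.09
wp [ 0.52   0.24   0.17  -2.295] rows 2 q [ 0.91  0.79  1.36 -1.14  1.91  0.69] err 0.0 lastdq 0.07
wp [ 0.52  0.24  0.17 -5.4 ] rows 18 q [ 0.91  0.79  1.36 -1.14  1.91 -2.41] err 0.0 lastdq 0.17
wp [ 0.535  0.19   0.066 -2.295] rows 18 q [ 0.85  0.93  1.39 -1.14  1.8   0.83] err 0.0 lastdq 0.18

wp [ 0.55 -0.4   0.6  -1.2 ] rows 12 q [-0.27 -0.4   1.87 -1.31  0.95  0.86] err 0.0 lastdq 0.11
wp [ 0.65  0.05  0.4  -2.  ] rows 9 q [ 0.57  0.34  1.48 -1.34  1.71  0.58] err 0.0127 lastdq 0.12
wp [ 0.54   0.35   0.25  -2.295] rows 6 q [ 0.98  0.92  0.99 -1.2   2.07  0.47] err 0.0 lastdq 0.14
wp [ 0.478  0.331  0.075 -2.295] rows 4 q [ 1.03  1.09  1.08 -1.05  1.99  0.76] err 0.0 lastdq 0.06
```

```bash
python3 plan.py .45,-.75,.7,-1.2 .7,-.4,.6,-1.6 .75,-.05,.5,-2.0 .6,.3,.35,-2.295 .478,.331,.12,-2.295; echo; python3 plan.py .6,-.6,.8,-1.2  .8,-.2,.6,-1.6 .75,.1,.5,-2.0  .6,.3,.3,-2.295 .478,.331,.075,-2.295; python3 plan.py .3,-.3,.9,-1.2 .4,0.1,.7,-2. .45,.35,.5,-2.295 .478,.331,.075,-2.295
```

```text
wp [ 0.45 -0.75  0.7  -1.2 ] rows 7 q [-1.02 -0.1   1.44 -0.42  0.41 -0.07] err 0.0 lastdq 0.21
wp [ 0.7 -0.4  0.6 -1.6] rows 8 q [-0.2   0.02  1.49 -1.34  1.    0.52] err 0.0044 lastdq 0.09
wp [ 0.75 -0.05  0.5  -2.  ] rows 7 q [ 0.36  0.35  1.26 -1.34  1.54  0.32] err 0.0257 lastdq 0.08
wp [ 0.6    0.3    0.35  -2.295] rows 7 q [ 0.88  0.78  1.01 -1.3   2.01  0.31] err 0.0 lastdq 0.1
wp [ 0.478  0.331  0.12  -2.295] rows 5 q [ 1.03  1.    1.12 -1.07  2.02  0.72] err 0.0 lastdq 0.07

wp [ 0.6 -0.6  0.8 -1.2] rows 9 q [-0.61 -0.01  1.16 -0.85  0.79  0.3 ] err 0.0 lastdq 0.13
wp [ 0.8 -0.2  0.6 -1.6] rows 9 q [ 0.12  0.32  1.13 -1.34  1.33  0.52] err 0.0147 lastdq 0.08
wp [ 0.75  0.1   0.5  -2.  ] rows 6 q [ 0.55  0.55  1.   -1.34  1.73  0.31] err 0.0257 lastdq 0.07
wp [ 0.6    0.3    0.3   -2.295] rows 6 q [ 0.88  0.83  1.02 -1.27  1.99  0.38] err 0.0 lastdq 0.07
wp [ 0.478  0.331  0.075 -2.295] rows 5 q [ 1.03  1.09  1.08 -1.05  1.99  0.76] err 0.0 lastdq 0.07
wp [ 0.3 -0.3  0.9 -1.2] rows 10 q [-0.08 -0.77  1.5  -1.12  1.38  0.18] err 0.0 lastdq 0.36
wp [ 0.4  0.1  0.7 -2. ] rows 8 q [ 0.89 -0.14  1.38 -1.34  2.12  0.12] err 0.0706 lastdq 0.12
wp [ 0.45   0.35   0.5   -2.295] rows 6 q [ 1.08  0.57  1.02 -1.34  2.24  0.16] err 0.0082 lastdq 0.14
wp [ 0.478  0.331  0.075 -2.295] rows 8 q [ 1.03  1.09  1.08 -1.05  1.99  0.76] err 0.0 lastdq 0.1
```

```bash
cat > rows.py <<'E'
import sys
from kin import *
# rows.py x y z yaw n : tool-frame final shift for a world target over n rows
s,R=tool(); a=np.array(list(map(float,sys.argv[1:5]))); n=int(sys.argv[5])
d=R.T@(a[:3]-s['tool_pos']); L=np.linalg.norm(d)
m=min(5,n)
print('tot',d.round(3),'len',L.round(3))
for k in range(1,m+1): print((d*k/n).round(3).tolist(),round(a[3]*k/n,3))
E
python3 plan.py .58,-.4,.6,-1.2 .66,.05,.36,-1.9 .54,.33,.25,-2.295 .478,.331,.075,-2.295; python3 rows.py .58 -.4 .6 -1.2 12
```

```text
wp [ 0.58 -0.4   0.6  -1.2 ] rows 12 q [-0.25 -0.31  1.8  -1.33  0.96  0.89] err 0.0 lastdq 0.1
wp [ 0.66  0.05  0.36 -1.9 ] rows 9 q [ 0.56  0.41  1.48 -1.34  1.69  0.74] err 0.0111 lastdq 0.12
wp [ 0.54   0.33   0.25  -2.295] rows 6 q [ 0.96  0.87  1.06 -1.2   2.04  0.49] err 0.0 lastdq 0.11
wp [ 0.478  0.331  0.075 -2.295] rows 4 q [ 1.03  1.09  1.08 -1.05  1.99  0.76] err 0.0 lastdq 0.06
tot [-0.066 -0.224 -0.678] len 0.717
[-0.005, -0.019, -0.056] -0.1
[-0.011, -0.037, -0.113] -0.2
[-0.016, -0.056, -0.169] -0.3
[-0.022, -0.075, -0.226] -0.4
[-0.027, -0.093, -0.282] -0.5
```

Request:
{"api": "carry_out", "payload": {"increments": [{"linear": [-0.005, -0.02, -0.055], "yaw": -0.1}, {"linear": [-0.01, -0.04, -0.11], "yaw": -0.2}, {"linear": [-0.015, -0.055, -0.17], "yaw": -0.3}, {"linear": [-0.02, -0.075, -0.225], "yaw": -0.4}, {"linear": [-0.03, -0.095, -0.28], "yaw": -0.5}]}}

```text
t: 10.02
tool_pos: [0.3415, -0.7055, 0.8902]
orientation: [0.265, 0.258, -2.751]
force: [1.1, -0.8, 1.2]
opening: 0.0933
```

```bash
python3 st.py;python3 rows.py .58 -.4 .6 -.7 7
```

```text
10.03 q [-1.185e+00 -2.010e-01  1.168e+00 -1.000e-03  7.490e-01  2.210e-01] p [ 0.3415 -0.7055  0.8902] f [ 1.1 -0.8  1.2] op 0.0933
[[-0.916, 0.372, -0.149], [-0.337, -0.917, -0.212], [-0.216, -0.144, 0.966]]
tilt from down deg 81.71 radial in tool [-0.096  0.987  0.126] up in tool [-0.216 -0.144  0.966] x [-0.916  0.372 -0.149] y [-0.337 -0.917 -0.212]
tot [-0.259 -0.15  -0.381] len 0.484
[-0.037, -0.021, -0.054] -0.1
[-0.074, -0.043, -0.109] -0.2
[-0.111, -0.064, -0.163] -0.3
[-0.148, -0.086, -0.218] -0.4
[-0.185, -0.107, -0.272] -0.5
```

Request:
{"api": "carry_out", "payload": {"increments": [{"linear": [-0.035, -0.02, -0.055], "yaw": -0.12}, {"linear": [-0.075, -0.045, -0.11], "yaw": -0.24}, {"linear": [-0.11, -0.065, -0.165], "yaw": -0.36}, {"linear": [-0.15, -0.085, -0.22], "yaw": -0.48}, {"linear": [-0.185, -0.105, -0.27], "yaw": -0.6}]}}

```text
t: 10.65
tool_pos: [0.4958, -0.5085, 0.7041]
orientation: [-0.558, 0.09, -2.678]
force: [0.2, -0.7, -1.0]
opening: 0.0927
```

```bash
python3 st.py;python3 rows.py .66 .05 .36 -.8 10
```

```text
10.65 q [-0.572 -0.431  1.705 -0.992  0.749  0.559] p [ 0.4958 -0.5085  0.7041] f [ 0.2 -0.7 -1. ] op 0.0927
[[-0.84, 0.372, 0.395], [-0.398, -0.917, 0.018], [0.37, -0.142, 0.918]]
tilt from down deg 81.84 radial in tool [-0.301  0.917  0.263] up in tool [ 0.37  -0.142  0.918] x [-0.84   0.372  0.395] y [-0.398 -0.917  0.018]
tot [-0.487 -0.402 -0.241] len 0.676
[-0.049, -0.04, -0.024] -0.08
[-0.097, -0.08, -0.048] -0.16
[-0.146, -0.121, -0.072] -0.24
[-0.195, -0.161, -0.096] -0.32
[-0.244, -0.201, -0.12] -0.4
```

Request:
{"api": "carry_out", "payload": {"increments": [{"linear": [-0.04, -0.035, -0.02], "yaw": -0.12}, {"linear": [-0.08, -0.07, -0.04], "yaw": -0.24}, {"linear": [-0.12, -0.105, -0.06], "yaw": -0.36}, {"linear": [-0.165, -0.135, -0.08], "yaw": -0.48}, {"linear": [-0.21, -0.17, -0.1], "yaw": -0.6}]}}

```text
t: 11.28
tool_pos: [0.565, -0.2768, 0.568]
orientation: [-1.322, -0.025, -2.355]
force: [0.8, -0.9, 0.8]
opening: 0.093
```

```bash
python3 st.py;python3 rows.py .66 .05 .36 -.59 7
```

```text
11.28 q [ 0.014 -0.363  1.866 -1.336  1.209  0.438] p [ 0.565  -0.2768  0.568 ] f [ 0.8 -0.9  0.8] op 0.093
[[-0.448, 0.381, 0.809], [-0.363, -0.904, 0.224], [0.817, -0.193, 0.544]]
tilt from down deg 78.86 radial in tool [-0.243  0.74   0.628] up in tool [ 0.817 -0.193  0.544] x [-0.448  0.381  0.809] y [-0.363 -0.904  0.224]
tot [-0.331 -0.219  0.037] len 0.399
[-0.047, -0.031, 0.005] -0.084
[-0.095, -0.063, 0.011] -0.169
[-0.142, -0.094, 0.016] -0.253
[-0.189, -0.125, 0.021] -0.337
[-0.237, -0.157, 0.026] -0.421
```

Request:
{"api": "carry_out", "payload": {"increments": [{"linear": [-0.047, -0.03, 0.005], "yaw": -0.12}, {"linear": [-0.095, -0.063, 0.01], "yaw": -0.24}, {"linear": [-0.142, -0.094, 0.016], "yaw": -0.36}, {"linear": [-0.19, -0.125, 0.02], "yaw": -0.48}, {"linear": [-0.237, -0.157, 0.026], "yaw": -0.59}]}}

```text
t: 11.9
tool_pos: [0.6305, -0.0367, 0.4182]
orientation: [-1.959, -0.163, -1.862]
force: [1.3, 0.9, 0.2]
opening: 0.093
```

```bash
python3 st.py;python3 rows.py .54 .36 .25 0 7
```

```text
11.9 q [ 0.452  0.127  1.667 -1.336  1.578  0.225] p [ 0.6305 -0.0367  0.4182] f [1.3 0.9 0.2] op 0.093
[[0.091, 0.372, 0.924], [-0.206, -0.9, 0.383], [0.974, -0.225, -0.006]]
tilt from down deg 76.98 radial in tool [0.103 0.424 0.9  ] up in tool [ 0.974 -0.225 -0.006] x [0.091 0.372 0.924] y [-0.206 -0.9    0.383]
tot [-0.254 -0.353  0.069] len 0.44
[-0.036, -0.05, 0.01] 0.0
[-0.073, -0.101, 0.02] 0.0
[-0.109, -0.151, 0.03] 0.0
[-0.145, -0.202, 0.04] 0.0
[-0.181, -0.252, 0.05] 0.0
```

Request:
{"api": "carry_out", "payload": {"increments": [{"linear": [-0.036, -0.05, 0.01], "yaw": 0}, {"linear": [-0.073, -0.1, 0.02], "yaw": 0}, {"linear": [-0.11, -0.15, 0.03], "yaw": 0}, {"linear": [-0.145, -0.2, 0.04], "yaw": 0}, {"linear": [-0.18, -0.25, 0.05], "yaw": 0}]}}

```text
t: 12.52
tool_pos: [0.567, 0.2454, 0.2991]
orientation: [-1.957, -0.162, -1.862]
force: [1.9, 1.0, 0.9]
opening: 0.093
```

```bash
python3 st.py;python3 rows.py .48 .36 .09 0 4
python3 - <<'E'
from h import *
cv2.imwrite('pics/top1.png',robot.read_camera('top'));cv2.imwrite('pics/sc1.png',robot.read_camera('scene'))
E
```

```text
12.53 q [ 0.861  0.618  1.28  -1.183  1.921  0.447] p [0.567  0.2454 0.2991] f [1.9 1.  0.9] op 0.093
[[0.091, 0.373, 0.923], [-0.207, -0.9, 0.384], [0.974, -0.226, -0.004]]
tilt from down deg 76.92 radial in tool [ 0.001 -0.015  1.   ] up in tool [ 0.974 -0.226 -0.004] x [0.091 0.373 0.923] y [-0.207 -0.9    0.384]
tot [-0.235 -0.088 -0.036] len 0.254
[-0.059, -0.022, -0.009] 0.0
[-0.118, -0.044, -0.018] 0.0
[-0.176, -0.066, -0.027] 0.0
[-0.235, -0.088, -0.036] 0.0
```

View pics/sc1.png

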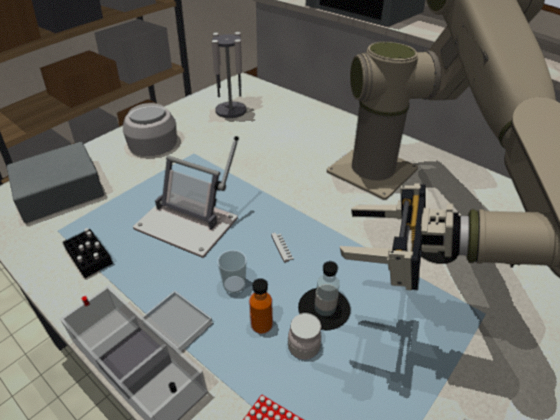

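```bash
python3 rows.py .478 .328 .1 0 4
```

```text
tot [-0.214 -0.061 -0.047] len 0.228
[-0.053, -0.015, -0.012] 0.0
[-0.107, -0.031, -0.024] 0.0
[-0.16, -0.046, -0.036] 0.0
[-0.214, -0.061, -0.047] 0.0
```

Request:
{"api": "carry_out", "payload": {"increments": [{"linear": [-0.05, -0.03, -0.012], "yaw": 0}, {"linear": [-0.1, -0.06, -0.024], "yaw": 0}, {"linear": [-0.155, -0.061, -0.036], "yaw": 0}, {"linear": [-0.214, -0.061, -0.047], "yaw": 0}, {"linear": [-0.214, -0.061, -0.047], "yaw": 0}], "gripper": 0.8}}

```text
t: 13.25
tool_pos: [0.4765, 0.3257, 0.0952]
orientation: [-1.975, -0.176, -1.848]
force: [0.2, -0.8, 0.3]
opening: 0.0746
```

```bash
python3 st.py;python3 rows.py .535 .19 .0655 0 4
python3 - <<'E'
from h import *
print(robot.camera_params('wrist'))
cv2.imwrite('pics/w1.png',robot.read_camera('wrist'))
E
```

```text
13.25 q [ 1.027  0.972  1.167 -1.009  1.947  0.729] p [0.4765 0.3257 0.0952] f [ 0.2 -0.8  0.3] op 0.0746
[[0.105, 0.375, 0.921], [-0.194, -0.9, 0.389], [0.975, -0.22, -0.021]]
tilt from down deg 77.31 radial in tool [-0.023 -0.198  0.98 ] up in tool [ 0.975 -0.22  -0.021] x [0.105 0.375 0.921] y [-0.194 -0.9    0.389]
tot [0.004 0.151 0.002] len 0.151
[0.001, 0.038, 0.0] 0.0
[0.002, 0.075, 0.001] 0.0
[0.003, 0.113, 0.001] 0.0
[0.004, 0.151, 0.002] 0.0
{'fov_y': 64.62214654888105, 'cx': 280.27427784694964, 'cy': 214.98314854485113, 'k1': -0.016656844378495114, 'R': array([[ 0.92091956,  0.38911399, -0.02230395],
       [-0.00880643,  0.07798529,  0.99691561],
       [ 0.38965319, -0.91788267,  0.07524489]]), 't': array([-0.56414852, -0.08444212,  0.28153828])}
```

View pics/w1.png

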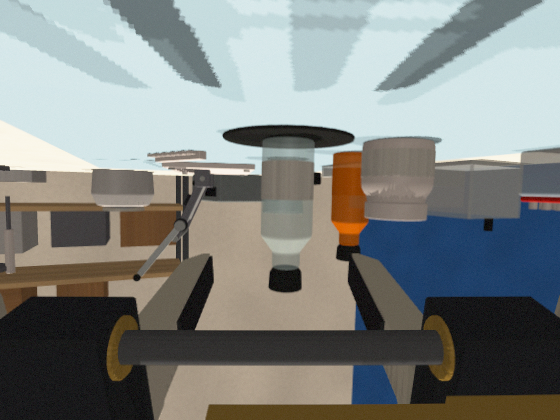

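The wrist view is upside down. The clear bottle sits at column 287, midway between the fingers (about 213 to 350), on its mat, with the jar and the orange bottle off to the right. I'll go in now.

Request:
{"api": "carry_out", "payload": {"increments": [{"linear": [0.001, 0.038, 0], "yaw": 0.02}, {"linear": [0.002, 0.076, 0], "yaw": 0.02}, {"linear": [0.003, 0.113, 0.001], "yaw": 0.02}, {"linear": [0.004, 0.151, 0.002], "yaw": 0.02}, {"linear": [0.004, 0.151, 0.002], "yaw": 0.02}]}}

```text
t: 13.92
tool_pos: [0.5397, 0.1891, 0.0735]
orientation: [-1.945, -0.162, -1.877]
force: [0.1, 0.4, 0.4]
opening: 0.0745
```

Request:
{"api": "carry_out", "payload": {"increments": [{"linear": [0, 0, 0], "yaw": 0}, {"linear": [0, 0, 0], "yaw": 0}, {"linear": [0, 0, 0], "yaw": 0}, {"linear": [0, 0, 0], "yaw": 0}], "gripper": 0.35, "newtons": 20}}

```text
t: 14.42
tool_pos: [0.5398, 0.1899, 0.0741]
orientation: [-1.944, -0.164, -1.877]
force: [0.0, 0.7, 4.1]
opening: 0.0475
```

```bash
python3 st.py
python3 - <<'E'
from h import *
cv2.imwrite('pics/w2.png',robot.read_camera('wrist'))
E
```

```text
14.43 q [ 0.838  0.846  1.432 -1.107  1.745  0.81 ] p [0.5398 0.1899 0.0741] f [0.  0.7 4.1] op 0.0475
[[0.076, 0.374, 0.924], [-0.209, -0.9, 0.382], [0.975, -0.222, 0.01]]
tilt from down deg 77.16 radial in tool [0.002 0.054 0.999] up in tool [ 0.975 -0.222  0.01 ] x [0.076 0.374 0.924] y [-0.209 -0.9    0.382]
```

View pics/w2.png

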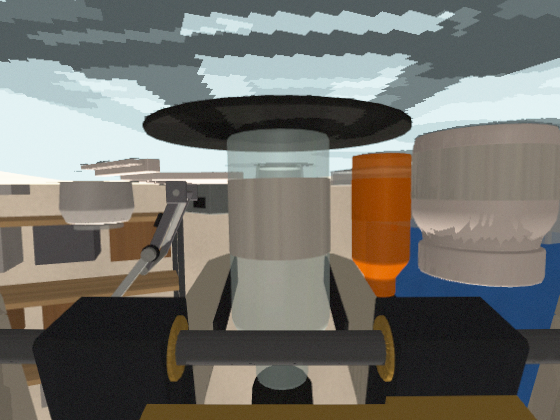

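Request:
{"api": "carry_out", "payload": {"increments": [{"linear": [0.02, -0.005, 0], "yaw": 0}, {"linear": [0.05, -0.012, 0], "yaw": 0}, {"linear": [0.08, -0.03, 0], "yaw": 0}, {"linear": [0.117, -0.06, 0], "yaw": 0}, {"linear": [0.117, -0.06, 0], "yaw": 0}]}}

```text
t: 15.1
tool_pos: [0.5269, 0.2218, 0.2042]
orientation: [-1.936, -0.162, -1.879]
force: [0.5, 0.2, -2.2]
opening: 0.0478
```

```bash
python3 st.py; python3 plan.py .51,.25,.19,-3.1
python3 - <<'E'
from h import *
cv2.imwrite('pics/sc2.png',robot.read_camera('scene'))
E
```

```text
15.1 q [ 0.884  0.646  1.438 -1.117  1.861  0.654] p [0.5269 0.2218 0.2042] f [ 0.5  0.2 -2.2] op 0.0478
[[0.072, 0.377, 0.923], [-0.214, -0.898, 0.384], [0.974, -0.225, 0.016]]
tilt from down deg 76.99 radial in tool [-0.016 -0.001  1.   ] up in tool [ 0.974 -0.225  0.016] x [0.072 0.377 0.923] y [-0.214 -0.898  0.384]
wp [ 0.51  0.25  0.19 -3.1 ] rows 18 q [ 0.93  0.7   1.39 -1.09  1.89 -2.42] err 0.0 lastdq 0.17
```

View pics/sc2.png

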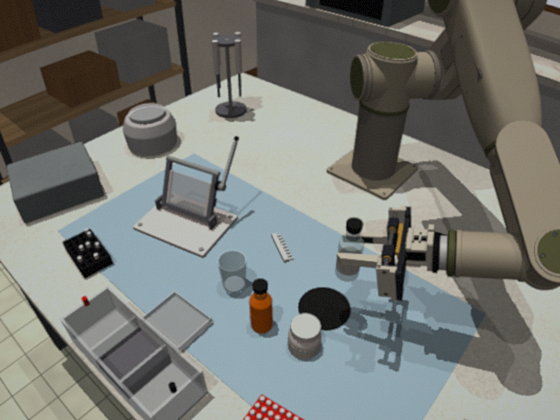

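Request:
{"api": "carry_out", "payload": {"increments": [{"linear": [0, 0, 0], "yaw": -0.17}, {"linear": [0, 0, 0], "yaw": -0.34}, {"linear": [0, 0, 0], "yaw": -0.51}, {"linear": [0, 0, 0], "yaw": -0.68}, {"linear": [0, 0, 0], "yaw": -0.85}], "newtons": 25}}

```text
t: 15.78
tool_pos: [0.5259, 0.2192, 0.1987]
orientation: [-2.609, -0.407, -0.919]
force: [-0.3, 0.1, -2.4]
opening: 0.0474
```

Request:
{"api": "carry_out", "payload": {"increments": [{"linear": [0, 0, 0], "yaw": -0.17}, {"linear": [0, 0, 0], "yaw": -0.34}, {"linear": [0, 0, 0], "yaw": -0.51}, {"linear": [0, 0, 0], "yaw": -0.68}, {"linear": [0, 0, 0], "yaw": -0.85}]}}

```text
t: 16.4
tool_pos: [0.5254, 0.2179, 0.1957]
orientation: [-2.876, -0.596, 0.263]
force: [0.2, 1.0, -3.0]
opening: 0.0472
```

Request:
{"api": "carry_out", "payload": {"increments": [{"linear": [0, 0, 0], "yaw": -0.17}, {"linear": [0, 0, 0], "yaw": -0.34}, {"linear": [0, 0, 0], "yaw": -0.51}, {"linear": [0, 0, 0], "yaw": -0.68}, {"linear": [0, 0, 0], "yaw": -0.85}]}}

```text
t: 17.02
tool_pos: [0.5248, 0.2166, 0.1927]
orientation: [-2.651, -0.697, 1.521]
force: [-1.1, -0.4, -2.5]
opening: 0.0477
```

```bash
python3 st.py
```

```text
17.02 q [ 0.881  0.658  1.448 -1.113  1.855 -1.91 ] p [0.5248 0.2166 0.1927] f [-1.1 -0.4 -2.5] op 0.0477
[[0.43, 0.373, -0.822], [0.38, -0.901, -0.21], [-0.819, -0.222, -0.529]]
tilt from down deg 77.18 radial in tool [ 0.542  0.001 -0.84 ] up in tool [-0.819 -0.222 -0.529] x [ 0.43   0.373 -0.822] y [ 0.38  -0.901 -0.21 ]
```

Request:
{"api": "carry_out", "payload": {"increments": [{"linear": [0, 0, 0], "yaw": -0.17}, {"linear": [0, 0, 0], "yaw": -0.34}, {"linear": [0, 0, 0], "yaw": -0.51}, {"linear": [0, 0, 0], "yaw": -0.53}, {"linear": [0, 0, 0], "yaw": -0.53}]}}

```text
t: 17.65
tool_pos: [0.5246, 0.2159, 0.1913]
orientation: [2.094, 0.653, -2.094]
force: [-0.2, 0.0, -3.2]
opening: 0.0473
```

```bash
python3 st.py
python3 - <<'E'
from h import *
cv2.imwrite('pics/sc3.png',robot.read_camera('scene'))
cv2.imwrite('pics/w3.png',robot.read_camera('wrist'))
E
```

```text
17.65 q [ 0.88   0.66   1.449 -1.112  1.854 -2.436] p [0.5246 0.2159 0.1913] f [-0.2  0.  -3.2] op 0.0473
[[-0.043, 0.372, -0.927], [0.221, -0.901, -0.372], [-0.974, -0.221, -0.043]]
tilt from down deg 77.22 radial in tool [ 0.044  0.001 -0.999] up in tool [-0.974 -0.221 -0.043] x [-0.043  0.372 -0.927] y [ 0.221 -0.901 -0.372]
```

View pics/sc3.png

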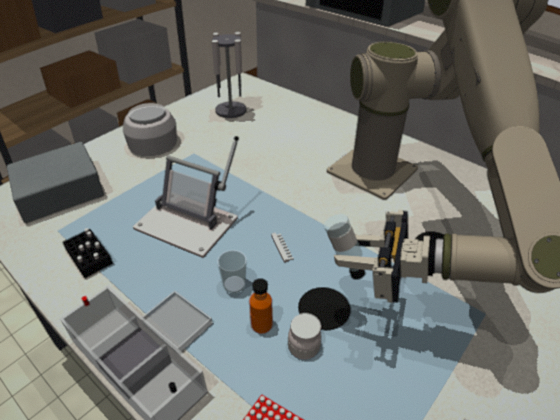

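View pics/w3.png

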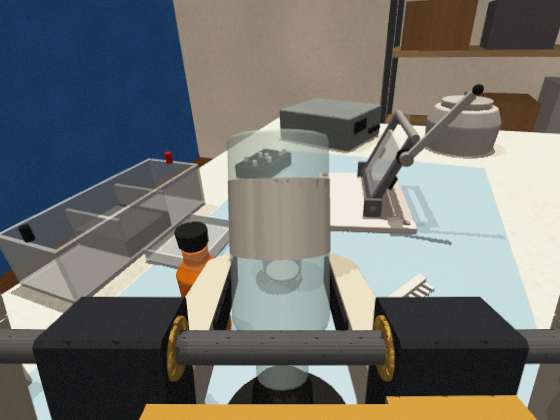

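The bottle is inverted: the stopper is at scene (357,273), below the body at (341,233), about 154° over. Turning it back now.

Request:
{"api": "carry_out", "payload": {"increments": [{"linear": [0, 0, 0], "yaw": 0.17}, {"linear": [0, 0, 0], "yaw": 0.34}, {"linear": [0, 0, 0], "yaw": 0.51}, {"linear": [0, 0, 0], "yaw": 0.68}, {"linear": [0, 0, 0], "yaw": 0.85}]}}

```text
t: 18.38
tool_pos: [0.5247, 0.2163, 0.1918]
orientation: [-2.8, -0.67, 1.043]
force: [-0.9, 0.1, -2.9]
opening: 0.0475
```

Request:
{"api": "carry_out", "payload": {"increments": [{"linear": [0, 0, 0], "yaw": 0.17}, {"linear": [0, 0, 0], "yaw": 0.34}, {"linear": [0, 0, 0], "yaw": 0.51}, {"linear": [0, 0, 0], "yaw": 0.68}, {"linear": [0, 0, 0], "yaw": 0.85}]}}

```text
t: 19.0
tool_pos: [0.5247, 0.2163, 0.1917]
orientation: [-2.83, -0.531, -0.205]
force: [-0.5, -0.2, -2.5]
opening: 0.0477
```

Request:
{"api": "carry_out", "payload": {"increments": [{"linear": [0, 0, 0], "yaw": 0.17}, {"linear": [0, 0, 0], "yaw": 0.34}, {"linear": [0, 0, 0], "yaw": 0.51}, {"linear": [0, 0, 0], "yaw": 0.68}, {"linear": [0, 0, 0], "yaw": 0.85}]}}

```text
t: 19.62
tool_pos: [0.5247, 0.2162, 0.1916]
orientation: [-2.401, -0.317, -1.315]
force: [-0.4, -0.5, -2.1]
opening: 0.0474
```

```bash
python3 st.py
python3 - <<'E'
from h import *
s,R=tool(); print('yaw to level',np.arctan2(-R[2,2],R[2,0]))
E
```

```text
19.62 q [ 0.881  0.659  1.449 -1.112  1.854  0.136] p [0.5247 0.2162 0.1916] f [-0.4 -0.5 -2.1] op 0.0474
[[0.536, 0.373, 0.758], [0.014, -0.901, 0.433], [0.844, -0.222, -0.488]]
tilt from down deg 77.17 radial in tool [0.501 0.001 0.866] up in tool [ 0.844 -0.222 -0.488] x [0.536 0.373 0.758] y [ 0.014 -0.901  0.433]
yaw to level 0.5241598876043803
```

```bash
python3 rows.py .54 .19 .11 .53 4
```

```text
tot [-0.061  0.047  0.04 ] len 0.087
[-0.015, 0.012, 0.01] 0.132
[-0.031, 0.024, 0.02] 0.265
[-0.046, 0.036, 0.03] 0.398
[-0.061, 0.047, 0.04] 0.53
```

Request:
{"api": "carry_out", "payload": {"increments": [{"linear": [-0.015, 0.012, 0.01], "yaw": 0.13}, {"linear": [-0.03, 0.024, 0.02], "yaw": 0.26}, {"linear": [-0.045, 0.036, 0.03], "yaw": 0.4}, {"linear": [-0.061, 0.047, 0.04], "yaw": 0.53}, {"linear": [-0.061, 0.047, 0.04], "yaw": 0.53}]}}

```text
t: 20.25
tool_pos: [0.5391, 0.1893, 0.1084]
orientation: [-1.953, -0.163, -1.874]
force: [-0.6, -0.6, -1.4]
opening: 0.0472
```

```bash
python3 st.py
python3 - <<'E'
from h import *
cv2.imwrite('pics/w4.png',robot.read_camera('wrist'));cv2.imwrite('pics/sc4.png',cv2.resize(robot.read_camera('scene')[180:380,220:480],None,fx=3,fy=3))
E
python3 rows.py .54 .19 .076 0 4
```

```text
20.25 q [ 0.837  0.781  1.455 -1.112  1.767  0.765] p [0.5391 0.1893 0.1084] f [-0.6 -0.6 -1.4] op 0.0472
[[0.081, 0.371, 0.925], [-0.206, -0.902, 0.38], [0.975, -0.221, 0.003]]
tilt from down deg 77.23 radial in tool [0.009 0.052 0.999] up in tool [ 0.975 -0.221  0.003] x [0.081 0.371 0.925] y [-0.206 -0.902  0.38 ]
tot [-0.034  0.008 -0.   ] len 0.035
[-0.008, 0.002, -0.0] 0.0
[-0.017, 0.004, -0.0] 0.0
[-0.025, 0.006, -0.0] 0.0
[-0.034, 0.008, -0.0] 0.0
```

View pics/w4.png

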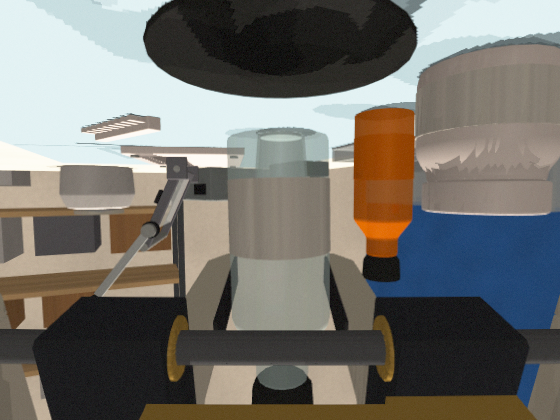

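View pics/sc4.png

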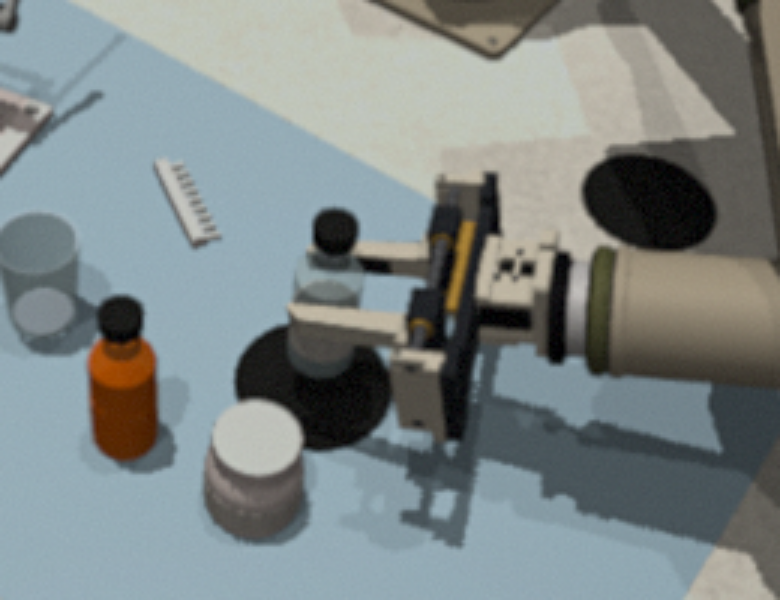

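Request:
{"api": "carry_out", "payload": {"increments": [{"linear": [-0.01, 0.002, 0], "yaw": 0}, {"linear": [-0.02, 0.004, 0], "yaw": 0}, {"linear": [-0.028, 0.006, 0], "yaw": 0}, {"linear": [-0.032, 0.007, 0], "yaw": 0}, {"linear": [-0.032, 0.007, 0], "yaw": 0}]}}

```text
t: 20.98
tool_pos: [0.5397, 0.1907, 0.0774]
orientation: [-1.952, -0.164, -1.872]
force: [0.1, 0.9, -2.9]
opening: 0.0477
```

```bash
python3 st.py
```

```text
20.98 q [ 0.838  0.843  1.43  -1.106  1.75   0.798] p [0.5397 0.1907 0.0774] f [ 0.1  0.9 -2.9] op 0.0477
[[0.082, 0.372, 0.924], [-0.206, -0.901, 0.381], [0.975, -0.221, 0.003]]
tilt from down deg 77.21 radial in tool [0.009 0.051 0.999] up in tool [ 0.975 -0.221  0.003] x [0.082 0.372 0.924] y [-0.206 -0.901  0.381]
```

Request:
{"api": "carry_out", "payload": {"increments": [{"linear": [-0.002, 0.0005, 0], "yaw": 0}, {"linear": [-0.004, 0.001, 0], "yaw": 0}, {"linear": [-0.005, 0.001, 0], "yaw": 0}, {"linear": [-0.005, 0.001, 0], "yaw": 0}]}}

```text
t: 21.48
tool_pos: [0.5398, 0.1908, 0.0742]
orientation: [-1.951, -0.166, -1.876]
force: [-2.1, -1.0, 5.8]
opening: 0.0474
```

Request:
{"api": "carry_out", "payload": {"increments": [{"linear": [0.001, 0, 0], "yaw": 0}, {"linear": [0.001, 0, 0], "yaw": 0}, {"linear": [0.001, 0, 0], "yaw": 0}, {"linear": [0.001, 0, 0], "yaw": 0}], "gripper": 0.8}}

```text
t: 21.98
tool_pos: [0.5399, 0.1906, 0.0751]
orientation: [-1.951, -0.166, -1.876]
force: [0.1, -0.5, -0.4]
opening: 0.0741
```

```bash
python3 st.py
python3 - <<'E'
from h import *
cv2.imwrite('pics/w5.png',robot.read_camera('wrist'))
E
```

```text
21.98 q [ 0.838  0.85   1.426 -1.107  1.751  0.803] p [0.5399 0.1906 0.0751] f [ 0.1 -0.5 -0.4] op 0.0741
[[0.079, 0.372, 0.925], [-0.204, -0.902, 0.38], [0.976, -0.219, 0.004]]
tilt from down deg 77.35 radial in tool [0.007 0.05  0.999] up in tool [ 0.976 -0.219  0.004] x [0.079 0.372 0.925] y [-0.204 -0.902  0.38 ]
```

View pics/w5.png

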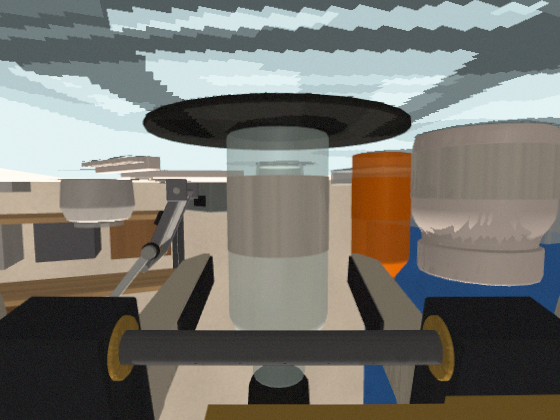

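Request:
{"api": "carry_out", "payload": {"increments": [{"linear": [0.001, -0.04, 0], "yaw": 0}, {"linear": [0.001, -0.08, 0], "yaw": 0}, {"linear": [0.001, -0.12, 0], "yaw": 0}, {"linear": [0.02, -0.16, 0], "yaw": 0}, {"linear": [0.07, -0.19, 0], "yaw": 0}]}}

```text
t: 22.65
tool_pos: [0.4733, 0.3483, 0.1833]
orientation: [-1.957, -0.17, -1.873]
force: [0.5, 1.0, -0.3]
opening: 0.0743
```

```bash
python3 - <<'E'
from h import *
cv2.imwrite('pics/sc5.png',cv2.resize(robot.read_camera('scene')[180:380,220:480],None,fx=3,fy=3))
tp=robot.read_camera('top');cv2.imwrite('pics/top5.png',cv2.resize(tp[120:270,130:310],None,fx=4,fy=4))
E
python3 st.py
python3 - <<'E'
from kin import *
from plan import q,R,p0
a=np.radians(13.8);X=np.array([np.cos(a),np.sin(a),0]);Y=np.array([-np.sin(a),np.cos(a),0]);o=np.array([.537,-.259,0])
print('angle tool y vs -Y',np.degrees(np.arccos(-R[:,1]@Y)))
def W(x,y,z): return o+X*x+Y*y+[0,0,z]
from plan import IK
SS=[q]+[np.array([a,.3,1.8,b,1.5,c]) for a in (.2,.6) for b in (-1.2,0,2,3.5,4.3) for c in (-2,0,1.5)]
for n,t in [('kick pre',W(-.15,.1,.2)),('kick start',W(-.11,.1,.2)),('kick end',W(-.01,.1,.21)),('bar0',W(-.053,.065,.149)),('bar up',W(0,.065,.16)),('bar 0 back',W(-.053,.2,.18))]:
    print(n,t.round(3))
    for y in (0,-np.pi/2,-np.pi):
        qq,e=IK(t,R@E('y',y),SS); print('   ',round(y,2),qq.round(2),round(e,4))
E
```

```text
22.75 q [ 1.046  0.866  1.127 -1.049  2.034  0.639] p [0.4753 0.3517 0.1915] f [1.1 1.3 0.6] op 0.0746
[[0.073, 0.375, 0.924], [-0.212, -0.899, 0.382], [0.975, -0.224, 0.014]]
tilt from down deg 77.07 radial in tool [-0.068 -0.233  0.97 ] up in tool [ 0.975 -0.224  0.014] x [0.073 0.375 0.924] y [-0.212 -0.899  0.382]
angle tool y vs -Y 15.62275260854812
kick pre [ 0.367 -0.198  0.2  ]
    0 [ 0.36 -0.29  2.5  -1.34  1.46  0.63] 0.0286
    -1.57 [ 0.36 -0.29  2.5  -1.34  1.46 -0.94] 0.0286
    -3.14 [ 0.36 -0.29  2.5  -1.34  1.46 -2.51] 0.0286
kick start [ 0.406 -0.188  0.2  ]
    0 [ 0.34 -0.3   2.47 -1.34  1.4   0.58] 0.0241
    -1.57 [ 0.34 -0.3   2.47 -1.34  1.4  -0.99] 0.0241
    -3.14 [ 0.34 -0.3   2.47 -1.34  1.4  -2.56] 0.0241
kick end [ 0.503 -0.164  0.21 ]
    0 [ 0.31 -0.01  2.19 -1.34  1.38  0.58] 0.0281
    -1.57 [ 0.31 -0.01  2.19 -1.34  1.38 -0.99] 0.0282
    -3.14 [ 0.31 -0.01  2.19 -1.34  1.38 -2.56] 0.0282
bar0 [ 0.47  -0.209  0.149]
    0 [0.12 0.1  2.43 4.48 1.23 1.01] 0.0465
    -1.57 [ 0.12  0.1   2.43  4.48  1.23 -0.56] 0.0464
    -3.14 [ 0.12  0.1   2.43  4.48  1.23 -2.14] 0.0464
bar up [ 0.521 -0.196  0.16 ]
    0 [ 0.23  0.12  2.13 -1.34  1.31  0.62] 0.0469
    -1.57 [ 0.23  0.12  2.13 -1.34  1.31 -0.95] 0.0469
    -3.14 [ 0.23  0.12  2.13 -1.34  1.31 -2.52] 0.0469
bar 0 back [ 0.438 -0.077  0.18 ]
    0 [ 0.57  0.08  2.25 -1.28  1.54  0.78] 0.0
    -1.57 [ 0.57  0.08  2.25 -1.28  1.54 -0.79] 0.0
    -3.14 [ 0.57  0.08  2.25 -1.28  1.54 -2.36] 0.0
```

View pics/sc5.png

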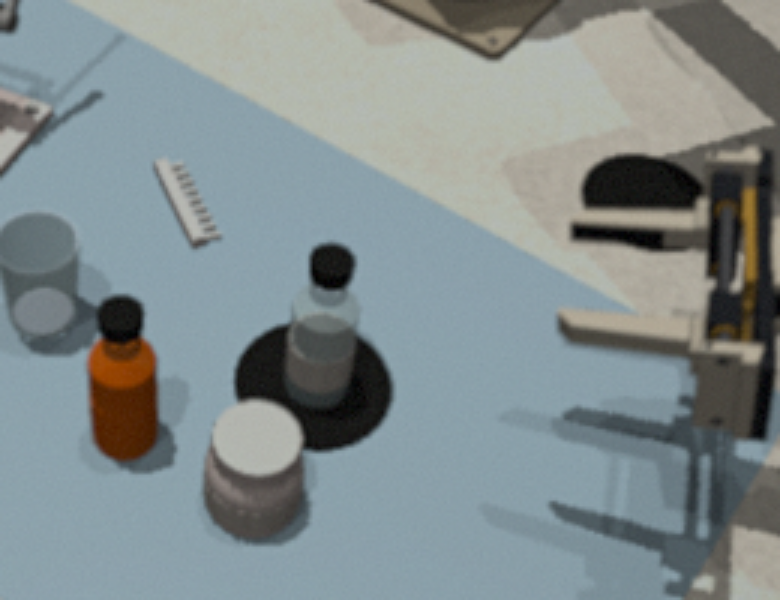

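View pics/top5.png

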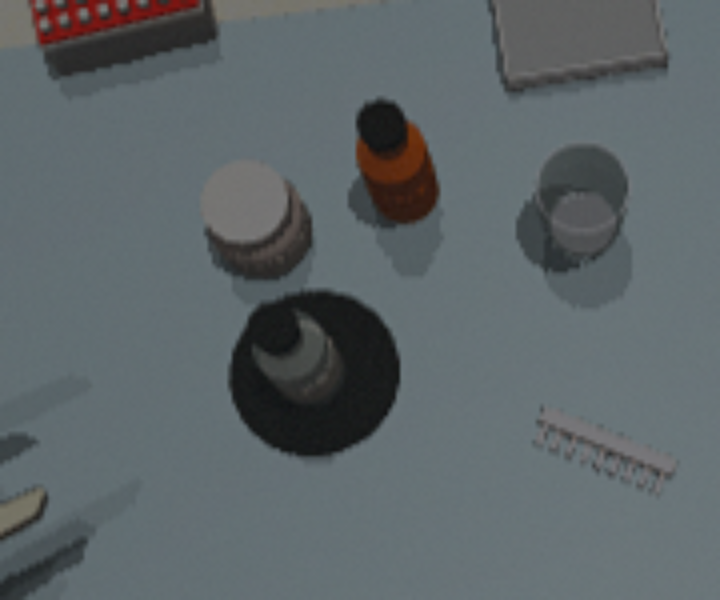

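```bash
cat > sim.py <<'E'
from kin import *
VM=.7*.125*np.array([2.39,2.39,2.79,3.14,3.14,3.14])
def step(q,dtool,w=.5,yaw=0):
    p,R=FK(q); d=np.array(dtool,float); L=np.linalg.norm(d); 
    if L>.0625: d*=.0625/L
    t=p+R@d; Rt=R@E('y',np.clip(yaw,-.187,.187))
    f=lambda x:np.r_[FK(x)[0]-t,w*(Ro.from_matrix(FK(x)[1]@Rt.T)).as_rotvec()]
    lo=np.maximum(LO,q-VM)-1e-6;hi=np.minimum(HI,q+VM)+1e-6
    return least_squares(f,np.clip(q,lo+1e-7,hi-1e-7),bounds=(lo,hi),xtol=1e-7,ftol=1e-7).x
def tilt(q):
    y=FK(q)[1][:,1]; return np.degrees(np.arccos(-y[2])),np.degrees(np.arctan2(y[1],y[0]))
if __name__=='__main__':
    q=np.array([-1.507,.674,.022,.35,1.252,.497])
    for w in (.3,.5,.7):
        x=q.copy(); print(w,tilt(x),end=' ')
        for k in range(5): x=step(x,[-.63,-.15,.7],w)
        print(tilt(x),FK(x)[0].round(4))
E
python3 sim.py
```

```text
0.3 (np.float64(70.6471088047644), np.float64(-66.15819695340296)) (np.float64(93.24516387897012), np.float64(-69.77411912941577)) [ 0.2247 -0.8785  1.0897]
0.5 (np.float64(70.6471088047644), np.float64(-66.15819695340296)) (np.float64(84.05059176971307), np.float64(-68.3556200960638)) [ 0.2264 -0.8615  1.0399]
0.7 (np.float64(70.6471088047644), np.float64(-66.15819695340296)) (np.float64(79.05577817667076), np.float64(-67.56353025655474)) [ 0.2274 -0.8514  1.0109]
```

```bash
cat > s2.py <<'E'
from sim import *
import itertools
s,R=tool(); q0=np.array(s['q'])
D=[np.array(d)/np.linalg.norm(d) for d in itertools.product((-1,0,1),repeat=3) if any(d)]
res=[]
for x in (.3,.45,.6,.75):
  for y in (-.3,-.1,.1,.3,.5):
    for z in (.2,.35,.5,.7):
      q,e=IK(np.array([x,y,z]),R,[q0,np.array([.3,0,2,-1.3,1.4,.6])])
      if e>.08: continue
      t0=tilt(q)[0]
      for d in D:
        a=q
        Rl=FK(q)[1]
        for k in range(2): a=step(a,FK(a)[1].T@d,.58)
        res.append((tilt(a)[0]-t0,e,x,y,z,d.round(1).tolist(),q.round(2).tolist(),round(t0,1)))
res.sort(key=lambda r:r[0])
for r in res[:25]: print([round(v,3) if isinstance(v,float) else v for v in r])
E
time python3 s2.py
```

```text
[np.float64(-5.656), np.float64(0.054), 0.3, -0.1, 0.7, [-0.6, 0.6, 0.6], [0.65, -0.72, 1.75, -1.34, 1.95, -0.44], np.float64(68.1)]
[np.float64(-5.574), np.float64(0.063), 0.3, 0.1, 0.7, [0.0, 0.0, 1.0], [1.05, -0.24, 1.45, -1.34, 2.3, -0.12], np.float64(66.6)]
[np.float64(-5.343), np.float64(0.068), 0.3, 0.3, 0.7, [0.0, 0.0, 1.0], [1.23, 0.21, 1.03, -1.34, 2.42, -0.04], np.float64(67.0)]
[np.float64(-5.261), np.float64(0.042), 0.45, 0.1, 0.7, [-0.7, 0.0, 0.7], [0.82, -0.07, 1.3, -1.34, 2.05, -0.19], np.float64(69.7)]
[np.float64(-5.157), np.float64(0.059), 0.45, -0.3, 0.2, [0.6, -0.6, -0.6], [-0.09, -0.49, 2.47, -1.34, 0.99, 0.26], np.float64(66.7)]
[np.float64(-5.127), np.float64(0.016), 0.45, -0.1, 0.7, [-0.6, 0.6, 0.6], [0.49, -0.44, 1.63, -1.34, 1.74, -0.33], np.float64(74.2)]
[np.float64(-5.111), np.float64(0.016), 0.3, -0.1, 0.5, [-0.7, 0.0, 0.7], [0.76, -0.83, 2.24, -1.34, 1.97, -0.05], np.float64(74.2)]
[np.float64(-5.098), np.float64(0.017), 0.45, -0.3, 0.35, [0.7, 0.0, -0.7], [-0.08, -0.69, 2.42, -1.34, 1.06, 0.05], np.float64(74.1)]
[np.float64(-5.052), np.float64(0.063)
[... 1545 characters left out ...]
]
[np.float64(-4.642), np.float64(0.054), 0.3, -0.1, 0.7, [-1.0, 0.0, 0.0], [0.65, -0.72, 1.75, -1.34, 1.95, -0.44], np.float64(68.1)]
[np.float64(-4.641), np.float64(0.003), 0.6, 0.3, 0.5, [0.0, 0.0, 1.0], [0.87, 0.65, 0.86, -1.34, 2.05, 0.07], np.float64(76.6)]
[np.float64(-4.6), np.float64(0.016), 0.45, -0.1, 0.7, [-0.7, 0.7, 0.0], [0.49, -0.44, 1.63, -1.34, 1.74, -0.33], np.float64(74.2)]
[np.float64(-4.58), np.float64(0.066), 0.45, 0.3, 0.7, [0.0, 0.7, 0.7], [1.03, 0.34, 0.85, -1.34, 2.21, -0.15], np.float64(66.9)]
[np.float64(-4.529), np.float64(0.064), 0.6, -0.3, 0.2, [0.0, -0.7, -0.7], [-0.04, 0.11, 1.96, -1.34, 1.08, 0.36], np.float64(66.1)]
real	3m13.441s
user	3m7.621s
sys	0m0.238s
```

```bash
cat > s3.py <<'E'
from sim import *
import itertools,sys
s,R=tool(); q=np.array(s['q'])
D=[np.array(d)/np.linalg.norm(d) for d in itertools.product((-1,0,1),repeat=3) if any(d)]
def clear(p): return p[2]>.3 and p[0]>.2 and p[2]<1.05
for k in range(2): q=step(q,FK(q)[1].T@[0,0,1],.58)
seq=[]
for it in range(40):
    best=None
    for d in D:
        a=step(q,FK(q)[1].T@d,.58); 
        if not clear(FK(a)[0]): continue
        c=tilt(a)[0]
        if best is None or c<best[0]: best=(c,a,d)
    d=best[2]; q=best[1]; p=FK(q)[0]
    print(it,d.round(1).tolist(),np.round(tilt(q),1).tolist(),p.round(2).tolist(),q.round(2).tolist(),flush=True)
    if best[0]<10: break
E
timeout 500 python3 s3.py
```

```text
0 [0.7, 0.7, 0.0] [77.1, -67.2] [0.52, 0.39, 0.32] [1.03, 0.87, 0.87, -1.19, 2.13, 0.37]
1 [0.7, 0.7, 0.0] [77.0, -66.6] [0.56, 0.43, 0.32] [1.01, 1.03, 0.63, -1.24, 2.13, 0.27]
2 [0.7, 0.7, 0.0] [77.0, -65.5] [0.59, 0.45, 0.31] [1.0, 1.19, 0.38, -1.3, 2.13, 0.16]
3 [0.6, 0.6, 0.6] [75.5, -64.0] [0.61, 0.46, 0.34] [0.99, 1.25, 0.21, -1.34, 2.12, 0.05]
4 [0.6, 0.6, 0.6] [73.8, -61.9] [0.63, 0.47, 0.36] [0.98, 1.25, 0.15, -1.34, 2.08, 0.0]
5 [0.6, 0.6, 0.6] [72.5, -59.5] [0.65, 0.47, 0.39] [0.97, 1.25, 0.1, -1.34, 2.05, -0.05]
6 [0.0, 0.7, 0.7] [71.4, -57.4] [0.63, 0.49, 0.42] [1.0, 1.21, 0.09, -1.34, 2.05, -0.08]
7 [0.0, 0.7, 0.7] [70.4, -55.1] [0.62, 0.5, 0.45] [1.02, 1.17, 0.08, -1.34, 2.05, -0.11]
8 [0.0, 0.7, 0.7] [69.5, -52.7] [0.6, 0.51, 0.48] [1.05, 1.14, 0.07, -1.34, 2.05, -0.14]
9 [0.0, 0.7, 0.7] [68.7, -50.1] [0.59, 0.52, 0.5] [1.07, 1.11, 0.06, -1.34, 2.04, -0.16]
10 [-0.6, 0.6, 0.6] [68.0, -48.5] [0.55, 0.54, 0.53] [1.13, 1.05, 0.12, -1.34, 2.07, -0.15]
11 [0.0, 0.7, 0.7] [67.2, -45.8] [0.54, 0.54, 0.55] [1.15, 1.03, 0.09, -1.34, 2.06, -0.18]
12 [-0.6, 0.6, 0.6] [66.5, -43
[... 1821 characters left out ...]
] [0.28, 0.29, 0.52] [1.43, -0.42, 1.74, -0.99, 1.92, 0.26]
33 [-0.6, -0.6, 0.6] [54.2, -22.5] [0.25, 0.25, 0.55] [1.52, -0.5, 1.73, -1.03, 2.03, 0.22]
34 [-0.6, -0.6, 0.6] [54.2, -22.5] [0.21, 0.22, 0.59] [1.62, -0.55, 1.7, -1.08, 2.16, 0.19]
35 [0.0, 0.0, -1.0] [54.2, -22.5] [0.21, 0.22, 0.53] [1.62, -0.6, 1.84, -1.03, 2.11, 0.29]
36 [0.0, 1.0, 0.0] [54.2, -22.5] [0.21, 0.28, 0.53] [1.61, -0.42, 1.73, -1.0, 2.07, 0.34]
37 [0.6, 0.6, -0.6] [54.2, -22.5] [0.25, 0.32, 0.49] [1.52, -0.35, 1.73, -0.97, 1.96, 0.37]
38 [-0.6, -0.6, 0.6] [54.2, -22.5] [0.21, 0.28, 0.53] [1.61, -0.42, 1.73, -1.0, 2.07, 0.34]
39 [0.6, 0.6, -0.6] [54.2, -22.5] [0.25, 0.32, 0.49] [1.52, -0.35, 1.73, -0.97, 1.96, 0.37]
```

```bash
cat > fs.py <<'E'
import numpy as np
from scipy.optimize import lsq_linear
from kin import V,M,LO,HI
from h import tool
VM=.7*.125*np.array([2.39,2.39,2.79,3.14,3.14,3.14])
def rz(a): c,s=np.cos(a),np.sin(a); return np.array([[c,-s,0],[s,c,0],[0,0,1.]])
def ry(a): c,s=np.cos(a),np.sin(a); return np.array([[c,0,s],[0,1,0],[-s,0,c]])
a1,h,L1,L2,e_,L,d_=V[:7]
def FKJ(q):
    A=rz(q[0]);B=A@ry(q[1]);C=B@ry(q[2]);F=C@rz(q[3]);G=F@ry(q[4]);W=G@rz(q[5])
    o1=A@[a1,d_,h];o2=o1+B[:,2]*L1;w=o2+C@[e_,0,L2];p=w+W[:,2]*L
    ax=[np.array([0,0,1.]),B[:,1],C[:,1],F[:,2],G[:,1],W[:,2]];og=[np.zeros(3),o1,o2,w,w,w]
    J=np.array([np.r_[np.cross(a,p-o),a] for a,o in zip(ax,og)]).T
    return p,W@M,J
def rv(R): # small rotvec
    v=np.array([R[2,1]-R[1,2],R[0,2]-R[2,0],R[1,0]-R[0,1]])/2; s=np.linalg.norm(v); 
    return v*(np.arcsin(min(s,1))/s if s>1e-9 else 1)
def step(q,dw,w=.58,Rt=None):
    p,R,_=FKJ(q); d=np.array(dw,float);n=np.linalg.norm(d)
    if n>.0625:d=d*.0625/n
    t=p+d; Rt=R if Rt is None else Rt
    lo=np.maximum(LO,q-VM);hi=np.minimum(HI,q+VM);x=q.copy()
    for _ in range(6):
        pp,RR,J=FKJ(x); r=np.r_[t-pp,w*rv(Rt@RR.T)]; J=J.copy();J[3:]*=w
        H=np.vstack([J,1e-3*np.eye(6)]);rr=np.r_[r,np.zeros(6)]
        l,u=lo-x,hi-x; u=np.maximum(u,l+1e-9)
        s=lsq_linear(H,rr,(l-1e-9,u+1e-9)).x; x=x+s
        if np.abs(s).max()<1e-4:break
    return np.clip(x,LO,HI)
def tilt(q):
    y=FKJ(q)[1][:,1]; return np.degrees(np.arccos(-y[2])),np.degrees(np.arctan2(y[1],y[0]))
def moveto(q,p,n=40):
    R=FKJ(q)[1]
    for _ in range(n):
        d=p-FKJ(q)[0]
        q=step(q,d)
        if np.linalg.norm(d)<.005:break
    return q
E
cat > s4.py <<'E'
from fs import *
import itertools,time
s,R=tool(); q0=np.array(s['q'])
D=[np.array(d)/np.linalg.norm(d) for d in itertools.product((-1,0,1),repeat=3) if any(d)]
t=time.time();step(q0,[0,0,.06]);print(time.time()-t)
res=[]
for x in (.3,.5,.7):
  for y in (-.6,-.3,0,.3):
    for z in (.3,.5,.75):
      q=moveto(q0,np.array([x,y,z]))
      if np.linalg.norm(FKJ(q)[0]-[x,y,z])>.05: continue
      t0=tilt(q)
      for d in D:
        a=q;bad=False
        for k in range(10):
            a=step(a,d)
            if FKJ(a)[0][2]<.15: bad=True;break
        if bad: continue
        res.append((tilt(a)[0],t0[0],x,y,z,d.round(1).tolist(),a.round(2).tolist(),tilt(a)[1],FKJ(a)[0].round(2).tolist()))
res.sort(key=lambda r:r[0])
for r in res[:20]: print([round(float(v),1) if isinstance(v,float) else v for v in r])
E
time timeout 570 python3 s4.py
```

```text
0.013292074203491211
[34.5, 54.1, 0.3, 0.3, 0.8, [-0.6, -0.6, 0.6], [1.04, -0.49, 0.92, -1.34, 2.59, -0.65], -57.1, [0.13, -0.05, 0.81]]
[41.3, 54.1, 0.3, 0.3, 0.8, [-0.7, 0.0, 0.7], [1.79, 0.1, 0.62, -1.34, 2.73, 0.06], -41.3, [0.04, 0.26, 0.78]]
[42.7, 59.2, 0.3, 0, 0.8, [-0.6, 0.6, 0.6], [1.56, 0.27, 0.47, -1.34, 2.73, -0.07], -55.7, [0.1, 0.31, 0.77]]
[42.8, 60.2, 0.5, 0.3, 0.8, [-0.7, 0.0, 0.7], [1.39, -0.01, 0.6, -1.34, 2.47, -0.37], -38.2, [0.21, 0.2, 0.84]]
[43.1, 54.1, 0.3, 0.3, 0.8, [-0.6, 0.6, 0.6], [1.77, 0.64, 0.12, -1.34, 2.73, 0.05], -44.0, [0.01, 0.45, 0.71]]
[45.1, 59.2, 0.3, 0, 0.8, [-0.7, 0.0, 0.7], [-0.03, -0.15, 0.02, -1.14, 2.42, -1.64], -60.5, [0.07, -0.17, 0.98]]
[46.8, 54.1, 0.3, 0.3, 0.8, [-0.7, -0.7, 0.0], [1.49, -0.88, 1.71, -1.34, 2.73, -0.11], -62.2, [0.09, -0.07, 0.63]]
[47.9, 59.2, 0.3, 0, 0.8, [0.0, 0.7, 0.7], [1.08, 0.46, 0.11, -1.34, 2.33, -0.53], -46.3, [0.39, 0.28, 0.83]]
[48.1, 70.4, 0.5, 0, 0.8, [-0.6, 0.6, 0.6], [1.19, 0.15, 0.54, -1.34, 2.39, -0.42], -48.8, [0.3, 0.23, 0.83]]
[49.2, 54.1, 0.3, 0.3, 0.8, [-1.0, 0.0, 0.0], [2.08, 0.22, 0.98, -0.
[... 516 characters left out ...]
0.8, [0.0, 0.7, 0.7], [1.37, 0.66, 0.02, -1.34, 2.32, -0.29], -33.8, [0.31, 0.46, 0.77]]
[50.9, 60.2, 0.5, 0.3, 0.8, [-0.7, -0.7, 0.0], [0.9, -0.89, 1.55, -1.34, 2.3, -0.62], -59.2, [0.17, -0.13, 0.72]]
[51.8, 75.8, 0.3, -0.3, 0.5, [-0.6, 0.6, 0.6], [0.96, -0.47, 1.39, -1.34, 2.62, -0.26], -87.3, [0.15, -0.01, 0.71]]
[52.1, 72.6, 0.3, -0.3, 0.8, [-0.7, 0.7, 0.0], [0.59, -0.88, 1.46, -1.34, 2.23, -0.83], -70.0, [0.13, -0.19, 0.75]]
[52.3, 60.2, 0.5, 0.3, 0.8, [-0.6, -0.6, 0.6], [0.55, -0.1, 0.2, -1.34, 2.21, -1.29], -49.6, [0.23, -0.14, 1.0]]
[52.6, 77.1, 0.5, 0, 0.5, [-0.7, 0.0, 0.7], [1.09, -0.44, 1.33, -1.34, 2.47, -0.32], -68.3, [0.21, 0.02, 0.73]]
real	2m7.660s
user	2m3.505s
sys	0m0.213s
```

```bash
cat > s5.py <<'E'
from fs import *
from kin import pose
def solve(p,R,seeds):
    b=None
    for s in seeds:
        q=s.copy()
        for _ in range(60):
            pp,RR,J=FKJ(q); 
            r=np.r_[p-pp,.4*rv(R@RR.T)]
            if np.trace(R@RR.T)<0: r[3:]*=2
            J=J.copy();J[3:]*=.4
            st=lsq_linear(np.vstack([J,.01*np.eye(6)]),np.r_[r,np.zeros(6)],(np.minimum(LO-q,-1e-9),np.maximum(HI-q,1e-9))).x
            q=np.clip(q+np.clip(st,-.3,.3),LO,HI)
            if np.abs(st).max()<1e-4:break
        pp,RR,_=FKJ(q);e=np.linalg.norm(np.r_[p-pp,.4*rv(R@RR.T)])
        if b is None or e<b[1]:b=(q,e)
        if e<1e-3:break
    return b
a=np.radians(13.8);X=np.array([np.cos(a),np.sin(a),0]);Y=np.array([-np.sin(a),np.cos(a),0]);o=np.array([.537,-.259,0])
def Wd(x,y,z): return o+X*x+Y*y+[0,0,z]
if __name__=='__main__':
    S=[np.array([i,0,2.,j,1.4,k]) for i in (-.3,.3) for j in (-1,0) for k in (-1.5,.3)]
    for al in (60,50,40,30,15):
        for ph in (-60,-76):
            out=[]
            for g in (Wd(-.053,.03,.149),Wd(0,.03,.16),Wd(-.11,.098,.205),Wd(-.02,.098,.215)):
                R=pose(al,ph,-1); q,e=solve(g+.011*R[:,1],R,S); out+=[round(e,4),q.round(2).tolist()]
            print(al,ph,out)
E
python3 s5.py
```

```text
60 -60 [np.float64(0.0484), [0.04, -0.19, 2.39, -1.34, 0.95, -2.66], np.float64(0.0443), [0.05, -0.08, 2.26, -1.34, 0.96, -2.66], np.float64(0.067), [0.23, -0.38, 2.5, -1.31, 1.17, -2.66], np.float64(0.0533), [0.21, -0.23, 2.35, -1.33, 1.1, -2.66]]
60 -76 [np.float64(0.007), [0.03, -0.04, 2.22, -1.24, 1.12, -2.66], np.float64(0.0114), [0.05, 0.08, 2.08, -1.23, 1.15, -2.66], np.float64(0.0302), [0.22, -0.28, 2.35, -1.15, 1.34, -2.66], np.float64(0.0272), [0.22, -0.05, 2.12, -1.15, 1.32, -2.66]]
50 -60 [np.float64(0.0472), [-0.31, -0.57, 2.43, -0.72, 0.72, 2.66], np.float64(0.0621), [-0.27, -0.4, 2.27, -0.7, 0.74, 2.66], np.float64(0.0337), [-0.13, -0.88, 2.5, -0.71, 1.06, 2.66], np.float64(0.0622), [-0.13, -0.63, 2.33, -0.68, 0.95, 2.66]]
50 -76 [np.float64(0.0545), [0.01, -0.05, 2.22, -1.15, 1.06, -2.66], np.float64(0.0577), [0.03, 0.06, 2.09, -1.14, 1.09, -2.66], np.float64(0.0737), [0.21, -0.28, 2.33, -1.05, 1.3, -2.66], np.float64(0.0699), [0.2, -0.08, 2.12, -1.05, 1.28, -2.66]]
40 -60 [np.float64(0.0076), [-0.28, -0.41, 2.3, -0.63, 0.83, 2.66], np.float64(0.0197), [-0.25, -0.28, 
[... 659 characters left out ...]
 [-0.36, -0.25, 2.08, -0.43, 1.04, 2.66], np.float64(0.0458), [-0.32, -0.12, 1.94, -0.41, 1.07, 2.66], np.float64(0.0301), [-0.28, -0.57, 2.22, -0.42, 1.24, 2.66], np.float64(0.0568), [-0.24, -0.31, 1.99, -0.39, 1.23, 2.66]]
15 -60 [np.float64(0.0), [-0.47, -0.18, 1.98, -0.16, 1.12, 2.2], np.float64(0.0), [-0.4, -0.06, 1.85, -0.17, 1.15, 2.27], np.float64(0.0), [-0.43, -0.5, 2.12, -0.16, 1.3, 2.21], np.float64(0.0), [-0.31, -0.25, 1.92, -0.18, 1.28, 2.35]]
15 -76 [np.float64(0.0), [-0.43, -0.12, 1.93, -0.22, 1.18, 2.54], np.float64(0.0), [-0.37, -0.01, 1.8, -0.23, 1.21, 2.6], np.float64(0.0), [-0.38, -0.43, 2.07, -0.22, 1.35, 2.55], np.float64(0.001), [-0.27, -0.19, 1.86, -0.23, 1.34, 2.66]]
```

```bash
cat > s6.py <<'E'
from fs import *
s,R=tool(); q0=np.array(s['q'])
def mv(q,p):
    while 1:
        R=FKJ(q)[1]
        for k in range(5):
            d=p-FKJ(q)[0]; q=step(q,d,Rt=R)
        if np.linalg.norm(p-FKJ(q)[0])<.02: return q
for start in ([.5,0,.5],[.4,-.1,.5],[.45,-.2,.5],[.3,-.3,.5],[.4,-.3,.5]):
    q=mv(mv(q0,np.array([.48,.3,.36])),np.array(start)); print('start',start,np.round(tilt(q),1),q.round(2))
    for d in ([-.7,0,.7],[-.6,.6,.6],[-.8,.4,.4],[-.5,.2,.8]):
        a=q; o=[]
        for k in range(14):
            a=step(a,np.array(d)); 
            if k in(5,9,13): o.append((k,np.round(tilt(a),1).tolist()))
        print('   ',d,o,a.round(2).tolist(),FKJ(a)[0].round(2).tolist())
E
python3 s6.py
```

```text
start [0.5, 0, 0.5] [ 77.1 -67.3] [ 0.67 -0.13  1.78 -1.31  1.82  0.16]
    [-0.7, 0, 0.7] [(5, [65.1, -68.4]), (9, [55.3, -69.5]), (13, [49.2, -66.5])] [1.44, -0.29, 1.17, -1.34, 2.73, -0.09] [0.11, 0.11, 0.73]
    [-0.6, 0.6, 0.6] [(5, [71.1, -67.5]), (9, [64.7, -66.8]), (13, [59.8, -59.0])] [1.64, 0.52, 0.57, -1.34, 2.73, 0.08] [0.06, 0.42, 0.65]
    [-0.8, 0.4, 0.4] [(5, [75.2, -67.7]), (9, [72.4, -63.1]), (13, [68.9, -53.8])] [1.77, 0.35, 0.92, -1.34, 2.73, 0.18] [0.02, 0.37, 0.64]
    [-0.5, 0.2, 0.8] [(5, [64.4, -66.8]), (9, [53.3, -64.0]), (13, [43.9, -59.4])] [1.22, -0.02, 0.72, -1.34, 2.56, -0.35] [0.22, 0.17, 0.8]
start [0.4, -0.1, 0.5] [ 76.6 -67.4] [ 0.58 -0.6   2.13 -1.34  1.76  0.01]
    [-0.7, 0, 0.7] [(5, [62.7, -67.2]), (9, [58.3, -66.5]), (13, [59.6, -66.7])] [0.03, -0.39, 0.21, -1.29, 2.16, -1.74] [-0.05, -0.25, 1.03]
    [-0.6, 0.6, 0.6] [(5, [69.6, -68.7]), (9, [65.0, -66.0]), (13, [60.1, -57.8])] [1.67, 0.4, 0.7, -1.34, 2.73, 0.1] [0.06, 0.38, 0.67]
    [-0.8, 0.4, 0.4] [(5, [72.4, -68.6]), (9, [70.4, -63.5]), (13, [67.6, -55.4])] [1.74, 0.17, 1.07, -1.34, 2.73
[... 1398 characters left out ...]
9, -0.25, 0.02, -1.1, 1.94, -1.82] [-0.07, -0.25, 1.13]
start [0.4, -0.3, 0.5] [ 77.  -67.8] [-0.06 -0.89  2.29 -1.25  1.18 -0.27]
    [-0.7, 0, 0.7] [(5, [74.8, -74.3]), (9, [74.5, -74.1]), (13, [76.3, -74.5])] [-0.02, -0.42, 0.21, -1.34, 1.86, -1.79] [-0.1, -0.29, 1.12]
    [-0.6, 0.6, 0.6] [(5, [67.1, -67.5]), (9, [56.4, -65.2]), (13, [46.4, -61.2])] [0.83, -0.29, 0.84, -1.34, 2.36, -0.71] [0.25, -0.03, 0.86]
    [-0.8, 0.4, 0.4] [(5, [66.5, -72.7]), (9, [55.7, -72.9]), (13, [46.7, -74.2])] [0.49, -0.79, 1.24, -1.34, 2.32, -0.96] [0.08, -0.2, 0.79]
    [-0.5, 0.2, 0.8] [(5, [75.1, -69.2]), (9, [73.0, -67.5]), (13, [77.3, -67.2])] [-0.3, -0.22, 0.02, -0.92, 1.92, -1.72] [0.03, -0.25, 1.15]
```

```bash
cat > s7.py <<'E'
from s5 import *
S=[np.array([i,0,2.,j,1.4,k]) for i in (0,.3) for j in (-1,) for k in (0.3,-.8)]
for al,ph in ((55,-69),(53,-64),(49,-66),(44,-59),(47,-74)):
    for g in (Wd(-.053,.03,.149),Wd(0,.03,.16),Wd(-.12,.098,.205),Wd(-.02,.098,.215)):
        R=pose(al,ph,1); q,e=solve(g+.011*R[:,1],R,S); print(al,ph,round(e,4),q.round(2).tolist())
E
python3 s7.py
```

```text
55 -69 0.0 [-0.05, -0.23, 2.3, -1.15, 0.96, 0.24]
55 -69 0.0 [-0.02, -0.09, 2.16, -1.13, 1.0, 0.25]
55 -69 0.0 [0.1, -0.64, 2.47, -1.01, 1.21, 0.08]
55 -69 0.0 [0.14, -0.26, 2.2, -1.04, 1.18, 0.18]
53 -64 0.0 [-0.1, -0.32, 2.36, -1.1, 0.87, 0.1]
53 -64 0.0 [-0.06, -0.17, 2.21, -1.1, 0.9, 0.13]
53 -64 0.0073 [0.06, -0.73, 2.5, -0.94, 1.15, -0.08]
53 -64 0.0 [0.1, -0.36, 2.25, -1.0, 1.1, 0.06]
49 -66 0.0 [-0.13, -0.31, 2.31, -0.98, 0.89, 0.0]
49 -66 0.0 [-0.08, -0.16, 2.17, -0.98, 0.92, 0.04]
49 -66 0.0 [0.01, -0.74, 2.47, -0.86, 1.16, -0.15]
49 -66 0.0 [0.07, -0.34, 2.2, -0.91, 1.12, -0.0]
44 -59 0.0 [-0.23, -0.42, 2.34, -0.77, 0.79, -0.33]
44 -59 0.0 [-0.17, -0.26, 2.2, -0.8, 0.82, -0.26]
44 -59 0.001 [-0.11, -0.88, 2.5, -0.67, 1.09, -0.47]
44 -59 0.0 [-0.02, -0.46, 2.24, -0.76, 1.03, -0.27]
47 -74 0.0 [-0.1, -0.2, 2.2, -0.93, 1.01, 0.09]
47 -74 0.0 [-0.06, -0.07, 2.06, -0.92, 1.04, 0.1]
47 -74 0.0 [0.03, -0.58, 2.36, -0.85, 1.24, -0.01]
47 -74 0.0 [0.08, -0.23, 2.1, -0.86, 1.23, 0.08]
```

```bash
python3 rows.py .48 .28 .38 0 4
```

```text
tot [ 0.199  0.024 -0.02 ] len 0.202
[0.05, 0.006, -0.005] 0.0
[0.1, 0.012, -0.01] 0.0
[0.149, 0.018, -0.015] 0.0
[0.199, 0.024, -0.02] 0.0
```

Request:
{"api": "carry_out", "payload": {"increments": [{"linear": [0.055, 0.005, -0.005], "yaw": 0}, {"linear": [0.11, 0.012, -0.01], "yaw": 0}, {"linear": [0.165, 0.02, -0.015], "yaw": 0}, {"linear": [0.215, 0.05, -0.02], "yaw": 0}, {"linear": [0.25, 0.1, -0.02], "yaw": 0}], "gripper": 0, "newtons": 10}}

```text
t: 23.38
tool_pos: [0.5129, 0.2007, 0.4149]
orientation: [-1.934, -0.162, -1.881]
force: [0.7, -0.1, 0.1]
opening: 0.0289
```

```bash
python3 st.py; python3 rows.py .5 0 .5 0 5
```

```text
23.38 q [ 0.881  0.326  1.444 -1.226  1.981  0.346] p [0.5129 0.2007 0.4149] f [ 0.7 -0.1  0.1] op 0.0289
[[0.07, 0.378, 0.923], [-0.214, -0.898, 0.384], [0.974, -0.225, 0.018]]
tilt from down deg 77.0 radial in tool [-0.012  0.024  1.   ] up in tool [ 0.974 -0.225  0.018] x [0.07  0.378 0.923] y [-0.214 -0.898  0.384]
tot [ 0.125  0.156 -0.087] len 0.218
[0.025, 0.031, -0.017] 0.0
[0.05, 0.063, -0.035] 0.0
[0.075, 0.094, -0.052] 0.0
[0.1, 0.125, -0.07] 0.0
[0.125, 0.156, -0.087] 0.0
```

Request:
{"api": "carry_out", "payload": {"increments": [{"linear": [0.03, 0.04, -0.02], "yaw": 0}, {"linear": [0.065, 0.08, -0.045], "yaw": 0}, {"linear": [0.095, 0.12, -0.065], "yaw": 0}, {"linear": [0.125, 0.156, -0.087], "yaw": 0}]}}

```text
t: 23.88
tool_pos: [0.4999, -0.0015, 0.5005]
orientation: [-1.934, -0.162, -1.881]
force: [0.4, -0.8, -0.1]
opening: 0.0004
```

Request:
{"api": "carry_out", "payload": {"increments": [{"linear": [0.67, -0.46, -0.57], "yaw": 0}]}}

```text
t: 24.0
tool_pos: [0.4583, 0.0004, 0.5442]
orientation: [-1.94, -0.151, -1.878]
force: [1.3, 1.4, 0.3]
opening: 0.0002
```

Request:
{"api": "carry_out", "payload": {"increments": [{"linear": [0.67, -0.46, -0.57], "yaw": 0}]}}

```text
t: 24.12
tool_pos: [0.4197, 0.0074, 0.5829]
orientation: [-1.933, -0.113, -1.858]
force: [1.1, 1.3, 0.6]
opening: -0.0
```

Request:
{"api": "carry_out", "payload": {"increments": [{"linear": [0.67, -0.46, -0.57], "yaw": 0}]}}

```text
t: 24.25
tool_pos: [0.3864, 0.0116, 0.6157]
orientation: [-1.922, -0.069, -1.832]
force: [0.6, 0.6, 1.3]
opening: 0.0003
```

```bash
python3 st.py
python3 - <<'E'
from h import *
s,R=tool(); print(R.T@[-.65,.05,.75])
E
```

```text
24.25 q [ 0.804 -0.369  1.711 -1.336  2.034 -0.095] p [0.3864 0.0116 0.6157] f [0.6 0.6 1.3] op 0.0003
[[0.102, 0.357, 0.928], [-0.286, -0.883, 0.371], [0.953, -0.304, 0.012]]
tilt from down deg 72.3 radial in tool [0.094 0.33  0.939] up in tool [ 0.953 -0.304  0.012] x [0.102 0.357 0.928] y [-0.286 -0.883  0.371]
[ 0.63365971 -0.50430285 -0.57589409]
```

Request:
{"api": "carry_out", "payload": {"increments": [{"linear": [0.63, -0.52, -0.57], "yaw": 0}]}}

```text
t: 24.38
tool_pos: [0.3563, 0.017, 0.6436]
orientation: [-1.907, -0.022, -1.802]
force: [0.6, 0.2, 0.9]
opening: 0.0011
```

Request:
{"api": "carry_out", "payload": {"increments": [{"linear": [0.62, -0.54, -0.57], "yaw": 0}]}}

```text
t: 24.5
tool_pos: [0.3306, 0.0214, 0.6681]
orientation: [-1.89, 0.025, -1.77]
force: [0.5, -0.0, -0.1]
opening: 0.0006
```

Request:
{"api": "carry_out", "payload": {"increments": [{"linear": [0.61, -0.56, -0.57], "yaw": 0}]}}

```text
t: 24.62
tool_pos: [0.3088, 0.0241, 0.6904]
orientation: [-1.871, 0.072, -1.735]
force: [0.5, 0.4, 0.7]
opening: 0.0005
```

Request:
{"api": "carry_out", "payload": {"increments": [{"linear": [0.6, -0.58, -0.56], "yaw": 0}]}}

```text
t: 24.75
tool_pos: [0.2908, 0.0251, 0.7117]
orientation: [-1.851, 0.117, -1.7]
force: [0.9, -0.3, -0.4]
opening: 0.0005
```

Request:
{"api": "carry_out", "payload": {"increments": [{"linear": [0.58, -0.6, -0.56], "yaw": 0}]}}

```text
t: 24.88
tool_pos: [0.2756, 0.0241, 0.7319]
orientation: [-1.83, 0.16, -1.665]
force: [1.0, -0.6, -0.0]
opening: 0.0009
```

```bash
python3 st.py
python3 - <<'E'
from h import *
s,R=tool(); print(R.T@[-.55,.15,.8])
E
```

```text
24.88 q [ 0.964 -0.396  1.35  -1.336  2.317 -0.335] p [0.2756 0.0241 0.7319] f [ 1.  -0.6 -0. ] op 0.0009
[[0.186, 0.328, 0.926], [-0.498, -0.781, 0.376], [0.847, -0.531, 0.018]]
tilt from down deg 57.9 radial in tool [0.142 0.258 0.956] up in tool [ 0.847 -0.531  0.018] x [0.186 0.328 0.926] y [-0.498 -0.781  0.376]
[ 0.50054696 -0.72260843 -0.43850861]
```

Request:
{"api": "carry_out", "payload": {"increments": [{"linear": [0.56, -0.65, -0.52], "yaw": 0}]}}

```text
t: 25.0
tool_pos: [0.2644, 0.0229, 0.7526]
orientation: [-1.807, 0.2, -1.63]
force: [0.3, 0.3, -1.1]
opening: 0.0007
```

Request:
{"api": "carry_out", "payload": {"increments": [{"linear": [0.54, -0.67, -0.52], "yaw": 0}]}}

```text
t: 25.12
tool_pos: [0.2553, 0.0189, 0.7733]
orientation: [-1.784, 0.236, -1.595]
force: [0.4, -0.4, 0.4]
opening: 0.0003
```

Request:
{"api": "carry_out", "payload": {"increments": [{"linear": [0.52, -0.69, -0.52], "yaw": 0}]}}

```text
t: 25.25
tool_pos: [0.2481, 0.0111, 0.7943]
orientation: [-1.76, 0.269, -1.562]
force: [-0.3, -0.7, 0.1]
opening: 0.0004
```

```bash
python3 st.py
cat > pl2.py <<'E'
import sys
from s5 import *
# IK path check: stand-coords waypoints x,y,z,yaw
s,R=tool(); q=np.array(s['q']); pr=np.r_[s['tool_pos'],0]
for a in sys.argv[1:]:
    v=list(map(float,a.split(','))); t=np.r_[Wd(*v[:3]),v[3]]
    n=max(int(np.ceil(np.linalg.norm(t[:3]-pr[:3])/.06)),int(np.ceil(abs(t[3]-pr[3])/.18)),1); ml=9;em=0
    for k in range(1,n+1):
        m=pr+(t-pr)*k/n; q,e=solve(m[:3],R@ry(m[3]) if 0 else R@np.array(__import__('scipy.spatial.transform',fromlist=['Rotation']).Rotation.from_euler('y',m[3]).as_matrix()),[q]); em=max(em,e); ml=min(ml,(q-LO).min(),(HI-q).min())
    print(a,t.round(3),'rows',n,q.round(2).tolist(),'maxerr',round(em,4),'minmargin',round(ml,2)); pr=t
E
python3 pl2.py -.2,.13,.4,0 -.2,.09,.21,0 -.12,.09,.205,0 0,.09,.22,0
```

```text
25.25 q [ 0.941 -0.344  1.082 -1.336  2.391 -0.498] p [0.2481 0.0111 0.7943] f [-0.3 -0.7  0.1] op 0.0004
[[0.232, 0.316, 0.92], [-0.605, -0.694, 0.391], [0.761, -0.648, 0.03]]
tilt from down deg 49.64 radial in tool [0.205 0.284 0.937] up in tool [ 0.761 -0.648  0.03 ] x [0.232 0.316 0.92 ] y [-0.605 -0.694  0.391]
-.2,.13,.4,0 [ 0.312 -0.18   0.4    0.   ] rows 8 [0.17, -0.89, 2.17, -0.84, 1.64, -0.34] maxerr 0.0426 minmargin 0.0
-.2,.09,.21,0 [ 0.321 -0.219  0.21   0.   ] rows 4 [-0.02, -0.89, 2.5, -0.82, 1.29, -0.23] maxerr 0.0495 minmargin 0.0
-.12,.09,.205,0 [ 0.399 -0.2    0.205  0.   ] rows 2 [0.02, -0.77, 2.48, -0.86, 1.17, -0.12] maxerr 0.0207 minmargin 0.0
0,.09,.22,0 [ 0.516 -0.172  0.22   0.   ] rows 3 [0.08, -0.3, 2.15, -0.91, 1.13, 0.04] maxerr 0.0 minmargin 0.13
```

```bash
python3 pl2.py -.05,.2,.45,0 -.11,.15,.25,0 -.12,.087,.155,0 -.085,.087,.185,0 -.04,.087,.2,0; echo; python3 pl2.py -.05,.2,.5,0 -.09,.17,.25,0 -.115,.1,.16,0 -.085,.087,.185,0 -.04,.087,.2,0
```

```text
-.05,.2,.45,0 [ 0.441 -0.077  0.45   0.   ] rows 7 [0.37, -0.53, 1.9, -0.87, 1.66, -0.16] maxerr 0.0 minmargin 0.14
-.11,.15,.25,0 [ 0.394 -0.14   0.25   0.   ] rows 4 [0.23, -0.75, 2.39, -0.87, 1.37, -0.04] maxerr 0.0 minmargin 0.11
-.12,.087,.155,0 [ 0.4   -0.203  0.155  0.   ] rows 2 [0.01, -0.64, 2.5, -0.91, 1.08, 0.0] maxerr 0.0069 minmargin 0.0
-.085,.087,.185,0 [ 0.434 -0.195  0.185  0.   ] rows 1 [0.03, -0.57, 2.41, -0.91, 1.1, -0.01] maxerr 0.0 minmargin 0.09
-.04,.087,.2,0 [ 0.477 -0.184  0.2    0.   ] rows 1 [0.06, -0.41, 2.27, -0.92, 1.11, 0.03] maxerr 0.0 minmargin 0.23

-.05,.2,.5,0 [ 0.441 -0.077  0.5    0.   ] rows 7 [0.37, -0.51, 1.79, -0.88, 1.71, -0.22] maxerr 0.0 minmargin 0.13
-.09,.17,.25,0 [ 0.409 -0.115  0.25   0.   ] rows 5 [0.29, -0.65, 2.33, -0.87, 1.39, 0.04] maxerr 0.0 minmargin 0.17
-.115,.1,.16,0 [ 0.401 -0.189  0.16   0.   ] rows 2 [0.06, -0.65, 2.5, -0.91, 1.12, 0.02] maxerr 0.0027 minmargin 0.0
-.085,.087,.185,0 [ 0.434 -0.195  0.185  0.   ] rows 1 [0.03, -0.57, 2.41, -0.91, 1.1, -0.01] maxerr 0.0 minmargin 0.09
-.04,.087,.2,0 [ 0.477 -0.184  0.2    0.   ] rows 1 [0.06, -0.41, 2.27, -0.92, 1.11, 0.03] maxerr 0.0 minmargin 0.23
```

```bash
python3 pl2.py -.05,.2,.45,0 -.1,.16,.2,0 -.115,.155,.16,0 -.118,.09,.16,0 -.085,.087,.185,0 -.04,.087,.2,0
python3 - <<'E'
from s5 import *
s,R=tool(); d=R.T@(Wd(-.05,.2,.45)-s['tool_pos']); print(d.round(3),np.linalg.norm(d))
E
```

```text
-.05,.2,.45,0 [ 0.441 -0.077  0.45   0.   ] rows 7 [0.37, -0.53, 1.9, -0.87, 1.66, -0.16] maxerr 0.0 minmargin 0.14
-.1,.16,.2,0 [ 0.402 -0.127  0.2    0.   ] rows 5 [0.26, -0.64, 2.42, -0.89, 1.31, 0.09] maxerr 0.0 minmargin 0.08
-.115,.155,.16,0 [ 0.388 -0.136  0.16   0.   ] rows 1 [0.24, -0.64, 2.5, -0.91, 1.25, 0.15] maxerr 0.0 minmargin 0.0
-.118,.09,.16,0 [ 0.401 -0.2    0.16   0.   ] rows 2 [0.02, -0.65, 2.5, -0.91, 1.09, -0.0] maxerr 0.0047 minmargin 0.0
-.085,.087,.185,0 [ 0.434 -0.195  0.185  0.   ] rows 1 [0.03, -0.57, 2.41, -0.91, 1.1, -0.01] maxerr 0.0 minmargin 0.09
-.04,.087,.2,0 [ 0.477 -0.184  0.2    0.   ] rows 1 [0.06, -0.41, 2.27, -0.92, 1.11, 0.03] maxerr 0.0 minmargin 0.23
[-0.164  0.345  0.133] 0.4041895680402843
```

Request:
{"api": "carry_out", "payload": {"increments": [{"linear": [-0.023, 0.049, 0.019], "yaw": 0}, {"linear": [-0.047, 0.098, 0.038], "yaw": 0}, {"linear": [-0.07, 0.148, 0.057], "yaw": 0}, {"linear": [-0.094, 0.197, 0.076], "yaw": 0}, {"linear": [-0.117, 0.246, 0.095], "yaw": 0}]}}

```text
t: 25.88
tool_pos: [0.3865, -0.0523, 0.5467]
orientation: [-1.76, 0.27, -1.562]
force: [0.5, 0.6, 0.2]
opening: 0.0005
```

```bash
python3 st.py
cat > sg.py <<'E'
import sys
from s5 import *
s,R=tool(); v=list(map(float,sys.argv[1:4])); d=R.T@(Wd(*v)-s['tool_pos'])
p=s['tool_pos']-o; print('now stand',round(p@X,4),round(p@Y,4),round(p[2],4),'shift',d.round(4).tolist(),'len',np.linalg.norm(d).round(3))
E
python3 sg.py -.1 .17 .22
```

```text
25.88 q [ 0.495 -0.572  1.745 -0.921  1.874 -0.23 ] p [ 0.3865 -0.0523  0.5467] f [0.5 0.6 0.2] op 0.0005
[[0.232, 0.315, 0.92], [-0.606, -0.693, 0.39], [0.761, -0.648, 0.031]]
tilt from down deg 49.61 radial in tool [0.311 0.406 0.86 ] up in tool [ 0.761 -0.648  0.031] x [0.232 0.315 0.92 ] y [-0.606 -0.693  0.39 ]
now stand -0.0969 0.2366 0.5467 shift [-0.2061, 0.2611, -0.0237] len 0.333
```

Request:
{"api": "carry_out", "payload": {"increments": [{"linear": [-0.035, 0.045, -0.004], "yaw": 0}, {"linear": [-0.07, 0.09, -0.008], "yaw": 0}, {"linear": [-0.105, 0.135, -0.012], "yaw": 0}, {"linear": [-0.14, 0.18, -0.016], "yaw": 0}, {"linear": [-0.175, 0.225, -0.02], "yaw": 0}]}}

```text
t: 26.5
tool_pos: [0.3982, -0.1106, 0.2651]
orientation: [-1.759, 0.27, -1.562]
force: [1.4, -0.1, 0.1]
opening: 0.0005
```

```bash
python3 st.py; python3 sg.py -.115 .16 .16
python3 - <<'E'
from h import *
sc=robot.read_camera('scene'); cv2.imwrite('pics/sc6.png',cv2.resize(sc[80:280,120:380],None,fx=3,fy=3))
E
```

```text
26.5 q [ 0.314 -0.692  2.328 -0.868  1.442  0.018] p [ 0.3982 -0.1106  0.2651] f [ 1.4 -0.1  0.1] op 0.0005
[[0.231, 0.316, 0.92], [-0.606, -0.693, 0.39], [0.761, -0.648, 0.031]]
tilt from down deg 49.59 radial in tool [0.385 0.49  0.782] up in tool [ 0.761 -0.648  0.031] x [0.231 0.316 0.92 ] y [-0.606 -0.693  0.39 ]
now stand -0.0994 0.1772 0.2651 shift [-0.0701, 0.0788, -0.0214] len 0.108
```

View pics/sc6.png

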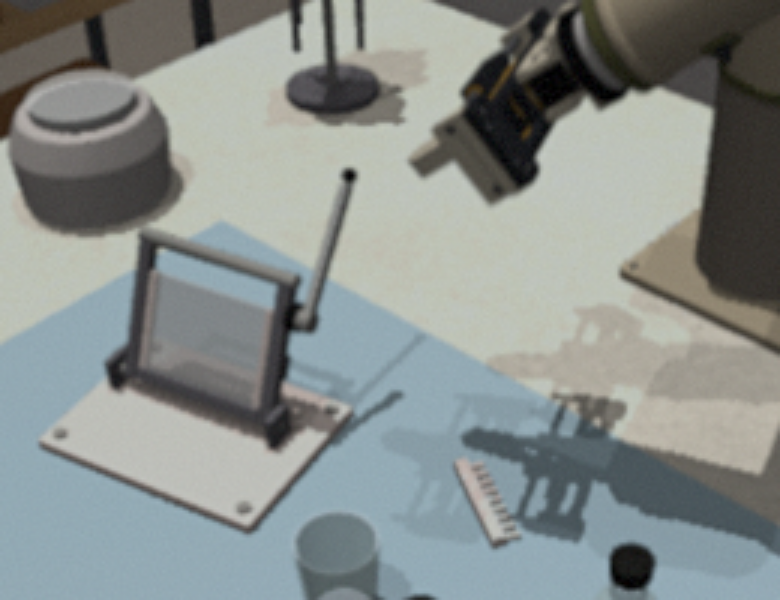

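Request:
{"api": "carry_out", "payload": {"increments": [{"linear": [-0.025, 0.028, -0.007], "yaw": 0}, {"linear": [-0.05, 0.056, -0.014], "yaw": 0}, {"linear": [-0.07, 0.079, -0.021], "yaw": 0}, {"linear": [-0.07, 0.079, -0.021], "yaw": 0}]}}

```text
t: 27.05
tool_pos: [0.3845, -0.1318, 0.1512]
orientation: [-1.774, 0.279, -1.552]
force: [0.2, 0.0, 1.0]
opening: 0.0003
```

```bash
python3 st.py; python3 sg.py -.12 .088 .158
```

```text
27.05 q [ 0.259 -0.614  2.496 -0.909  1.257  0.167] p [ 0.3845 -0.1318  0.1512] f [0.2 0.  1. ] op 0.0003
[[0.241, 0.303, 0.922], [-0.605, -0.696, 0.387], [0.759, -0.651, 0.016]]
tilt from down deg 49.36 radial in tool [0.424 0.512 0.747] up in tool [ 0.759 -0.651  0.016] x [0.241 0.303 0.922] y [-0.605 -0.696  0.387]
now stand -0.1178 0.1599 0.1512 shift [0.0513, 0.0491, -0.0133] len 0.072
```

Request:
{"api": "carry_out", "payload": {"increments": [{"linear": [0.018, 0.016, -0.004], "yaw": 0}, {"linear": [0.035, 0.032, -0.009], "yaw": 0}, {"linear": [0.05, 0.049, -0.013], "yaw": 0}, {"linear": [0.05, 0.049, -0.013], "yaw": 0}]}}

```text
t: 27.55
tool_pos: [0.403, -0.2016, 0.1599]
orientation: [-1.776, 0.284, -1.556]
force: [-1.0, 0.7, 0.2]
opening: 0.001
```

```bash
python3 st.py; python3 sg.py -.08 .087 .19;python3 sg.py -.035 .087 .205
python3 - <<'E'
from h import *
sc=robot.read_camera('scene'); cv2.imwrite('pics/sc7.png',cv2.resize(sc[100:260,130:340],None,fx=3.5,fy=3.5))
tp=robot.read_camera('top');cv2.imwrite('pics/top7.png',cv2.resize(tp[130:260,300:440],None,fx=4,fy=4,interpolation=cv2.INTER_CUBIC))
E
```

```text
27.55 q [ 0.017 -0.642  2.495 -0.911  1.096 -0.009] p [ 0.403  -0.2016  0.1599] f [-1.   0.7  0.2] op 0.001
[[0.238, 0.299, 0.924], [-0.606, -0.698, 0.382], [0.759, -0.651, 0.015]]
tilt from down deg 49.38 radial in tool [0.484 0.58  0.655] up in tool [ 0.759 -0.651  0.015] x [0.238 0.299 0.924] y [-0.606 -0.698  0.382]
now stand -0.1165 0.0877 0.1599 shift [0.0265, -0.0145, 0.0364] len 0.047
now stand -0.1165 0.0877 0.1599 shift [0.0418, -0.0187, 0.0811] len 0.093
```

View pics/sc7.png

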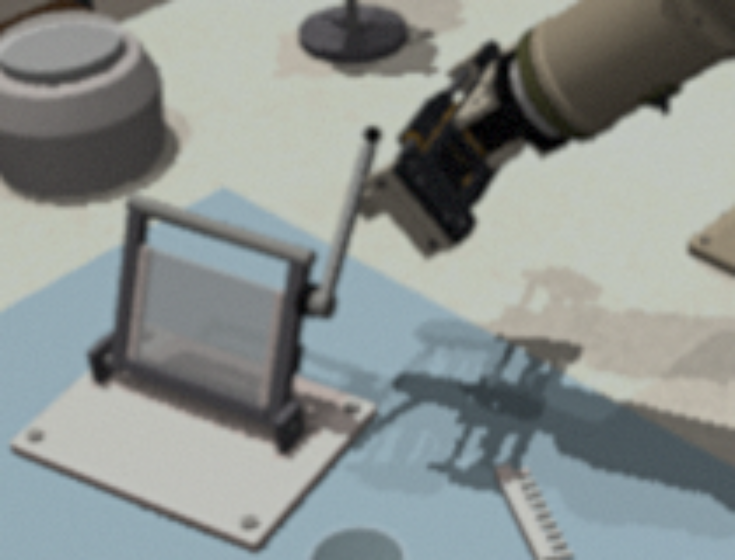

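View pics/top7.png

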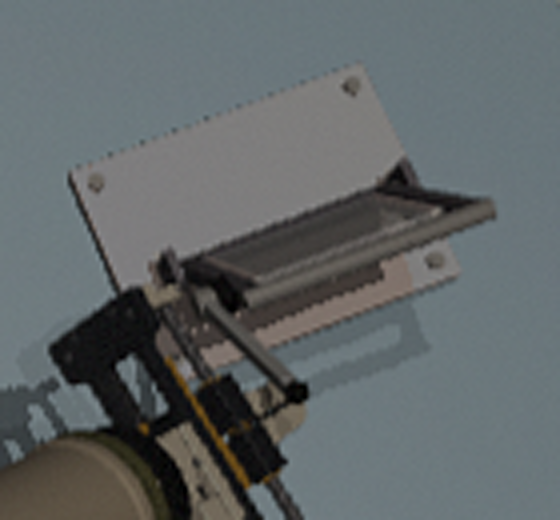

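Request:
{"api": "carry_out", "payload": {"increments": [{"linear": [0.014, -0.008, 0.018], "yaw": 0}, {"linear": [0.027, -0.015, 0.036], "yaw": 0}, {"linear": [0.034, -0.017, 0.055], "yaw": 0}, {"linear": [0.04, -0.019, 0.075], "yaw": 0}, {"linear": [0.043, -0.02, 0.09], "yaw": 0}]}}

```text
t: 28.28
tool_pos: [0.4913, -0.1766, 0.2067]
orientation: [-1.775, 0.282, -1.553]
force: [-0.4, 0.2, -0.0]
opening: 0.0002
```

```bash
python3 st.py; python3 sg.py -.02 .087 .205
python3 - <<'E'
from h import *
sc=robot.read_camera('scene'); cv2.imwrite('pics/sc8.png',cv2.resize(sc[100:260,130:340],None,fx=3.5,fy=3.5))
E
```

```text
28.27 q [ 0.077 -0.353  2.213 -0.913  1.135  0.035] p [ 0.4913 -0.1766  0.2067] f [-0.4  0.2 -0. ] op 0.0002
[[0.24, 0.301, 0.923], [-0.606, -0.696, 0.385], [0.758, -0.652, 0.015]]
tilt from down deg 49.34 radial in tool [0.431 0.519 0.738] up in tool [ 0.758 -0.652  0.015] x [0.24  0.301 0.923] y [-0.606 -0.696  0.385]
now stand -0.0248 0.0909 0.2067 shift [0.0016, 0.0046, 0.0041] len 0.006
```

View pics/sc8.png

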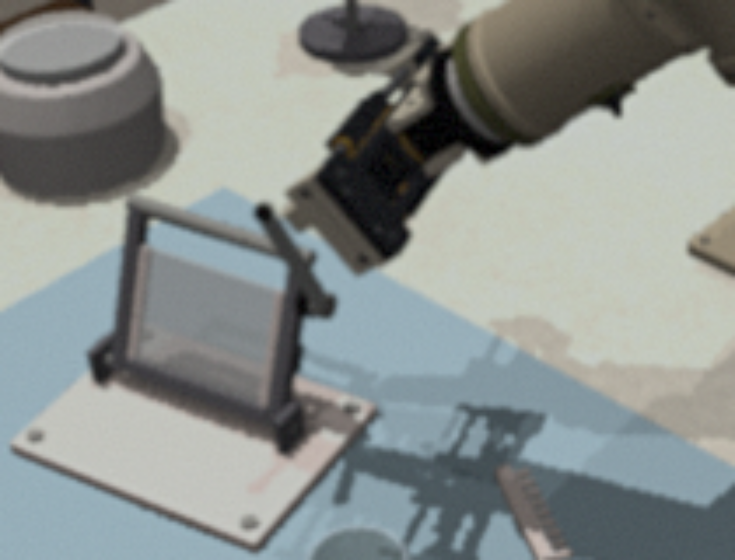

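Request:
{"api": "carry_out", "payload": {"increments": [{"linear": [0, -0.03, 0], "yaw": 0}, {"linear": [0, -0.06, 0], "yaw": 0}, {"linear": [0, -0.09, 0], "yaw": 0.08}, {"linear": [0, -0.1, 0], "yaw": 0.16}, {"linear": [0, -0.1, 0], "yaw": 0.23}], "gripper": 0.5}}

```text
t: 28.95
tool_pos: [0.4623, -0.1051, 0.2735]
orientation: [-1.592, 0.39, -1.76]
force: [-0.2, -0.6, -0.6]
opening: 0.0442
```

```bash
python3 st.py
python3 - <<'E'
from h import *
sc=robot.read_camera('scene'); cv2.imwrite('pics/sc9.png',cv2.resize(sc[100:260,130:340],None,fx=3.5,fy=3.5))
tp=robot.read_camera('top');cv2.imwrite('pics/top9.png',cv2.resize(tp[130:260,300:440],None,fx=4,fy=4,interpolation=cv2.INTER_CUBIC))
E
```

```text
28.95 q [ 0.275 -0.455  2.161 -0.872  1.378  0.269] p [ 0.4623 -0.1051  0.2735] f [-0.2 -0.6 -0.6] op 0.0442
[[0.022, 0.305, 0.952], [-0.678, -0.695, 0.238], [0.734, -0.651, 0.192]]
tilt from down deg 49.37 radial in tool [0.171 0.451 0.876] up in tool [ 0.734 -0.651  0.192] x [0.022 0.305 0.952] y [-0.678 -0.695  0.238]
```

View pics/sc9.png

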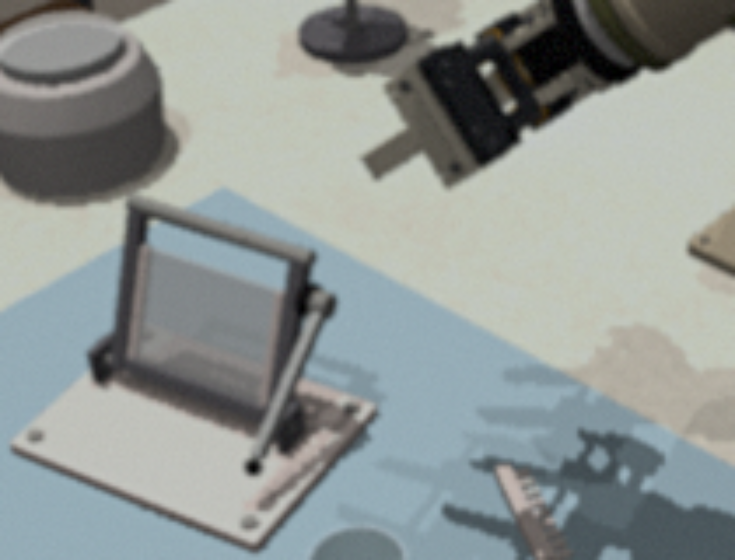

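View pics/top9.png

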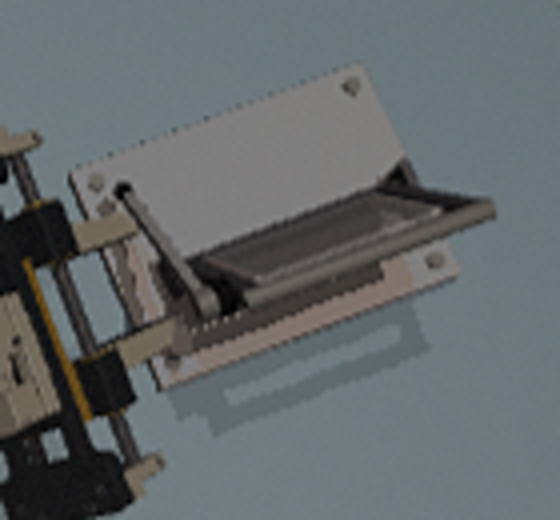

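```bash
python3 - <<'E'
from h import *
T=robot.camera_params('top');S=robot.camera_params('scene')
X=np.array([.971,.2385,0]);Y=np.array([-.2385,.971,0]);o=np.array([.537,-.259,0])
P,e=two(T,(330.5,177),S,(202,233.4)); d=P-o; print('foot stand',d@X,d@Y,d[2],e)
E
python3 sg.py -.062 .092 .194; python3 pl2.py -.062,.092,.194,0 -.0516,.032,.1415,0 0,.032,.153,0
```

```text
foot stand 0.06621348640773997 0.09659937897292746 0.045193709691323636 0.0007526435389641654
now stand -0.0362 0.1668 0.2727 shift [-0.0046, 0.1038, -0.0406] len 0.112
-.062,.092,.194,0 [ 0.455 -0.184  0.194  0.   ] rows 2 [0.06, -0.47, 2.32, -0.91, 1.13, 0.25] maxerr 0.0 minmargin 0.18
-.0516,.032,.1415,0 [ 0.479 -0.24   0.142  0.   ] rows 2 [-0.09, -0.31, 2.31, -0.99, 0.92, 0.29] maxerr 0.0 minmargin 0.18
0,.032,.153,0 [ 0.529 -0.228  0.153  0.   ] rows 1 [-0.05, -0.17, 2.17, -0.99, 0.95, 0.32] maxerr 0.0 minmargin 0.33
```

The kickstand is fully down: foot measured at stand (0.066, 0.097, 0.045), expected (0.063, 0.098, 0.046). Now the bar.

Request:
{"api": "carry_out", "payload": {"increments": [{"linear": [-0.001, 0.03, -0.012], "yaw": 0}, {"linear": [-0.003, 0.065, -0.025], "yaw": 0}, {"linear": [-0.0046, 0.104, -0.041], "yaw": 0}, {"linear": [-0.0046, 0.104, -0.041], "yaw": 0}]}}

```text
t: 29.55
tool_pos: [0.4518, -0.1858, 0.1908]
orientation: [-1.601, 0.394, -1.756]
force: [0.2, 1.1, 0.0]
opening: 0.0464
```

```bash
python3 st.py; python3 sg.py -.0516 .032 .1415
python3 - <<'E'
from h import *
from s5 import Wd
p=robot.camera_params('wrist')
w=robot.read_camera('wrist')
for yy in (.083,.04,0,-.083):
    u=proj(p,Wd(-.053,yy,.1487)); print(u); cv2.circle(w,tuple(int(round(v)) for v in u),3,(0,0,255),-1)
cv2.imwrite('pics/w10.png',w)
E
```

```text
29.55 q [ 0.059 -0.474  2.33  -0.91   1.127  0.245] p [ 0.4518 -0.1858  0.1908] f [0.2 1.1 0. ] op 0.0464
[[0.027, 0.298, 0.954], [-0.678, -0.696, 0.237], [0.735, -0.653, 0.183]]
tilt from down deg 49.24 radial in tool [0.283 0.541 0.792] up in tool [ 0.735 -0.653  0.183] x [0.027 0.298 0.954] y [-0.678 -0.696  0.237]
now stand -0.0653 0.0914 0.1908 shift [0.0014, 0.0782, 0.0043] len 0.078
[286.62166549 208.16558232]
[285.43836847 234.02551903]
[284.63740373 251.51476442]
[283.50308712 276.26190834]
```

View pics/w10.png

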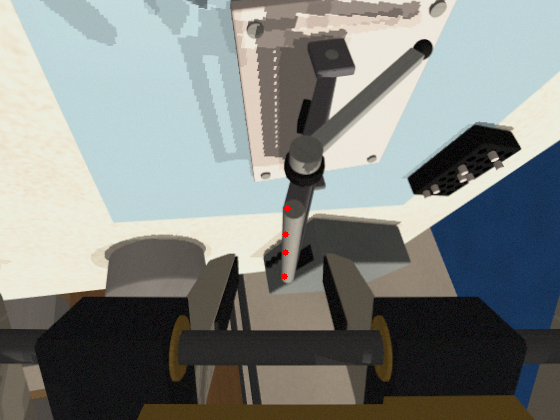

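The wrist view shows the bar from (294,208) to (288,280), about 5 px to the right of my predicted dots. That's roughly 3 mm, so I'm adding it to the jaw-axis shift.

Request:
{"api": "carry_out", "payload": {"increments": [{"linear": [0.001, 0.02, 0.004], "yaw": 0}, {"linear": [0.001, 0.04, 0.007], "yaw": 0}, {"linear": [0.001, 0.06, 0.007], "yaw": 0}, {"linear": [0.001, 0.078, 0.007], "yaw": 0}, {"linear": [0.001, 0.078, 0.007], "yaw": 0}]}}

```text
t: 30.22
tool_pos: [0.4837, -0.2382, 0.1445]
orientation: [-1.599, 0.392, -1.757]
force: [0.5, 0.5, -0.1]
opening: 0.0466
```

```bash
python3 st.py; python3 sg.py -.0516 .032 .1415
python3 - <<'E'
from h import *
cv2.imwrite('pics/w11.png',robot.read_camera('wrist'))
sc=robot.read_camera('scene'); cv2.imwrite('pics/sc11.png',cv2.resize(sc[100:260,130:340],None,fx=3.5,fy=3.5))
E
```

```text
30.23 q [-0.087 -0.298  2.296 -0.984  0.93   0.289] p [ 0.4837 -0.2382  0.1445] f [ 0.5  0.5 -0.1] op 0.0466
[[0.026, 0.3, 0.953], [-0.677, -0.696, 0.238], [0.735, -0.652, 0.185]]
tilt from down deg 49.32 radial in tool [0.322 0.577 0.75 ] up in tool [ 0.735 -0.652  0.185] x [0.026 0.3   0.953] y [-0.677 -0.696  0.238]
now stand -0.0468 0.0329 0.1445 shift [-0.0009, 0.002, -0.0053] len 0.006
```

View pics/w11.png

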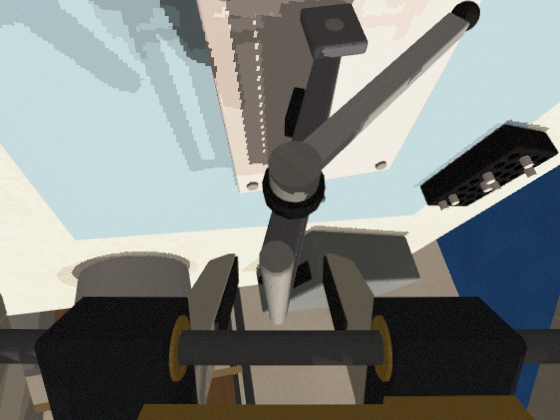

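View pics/sc11.png

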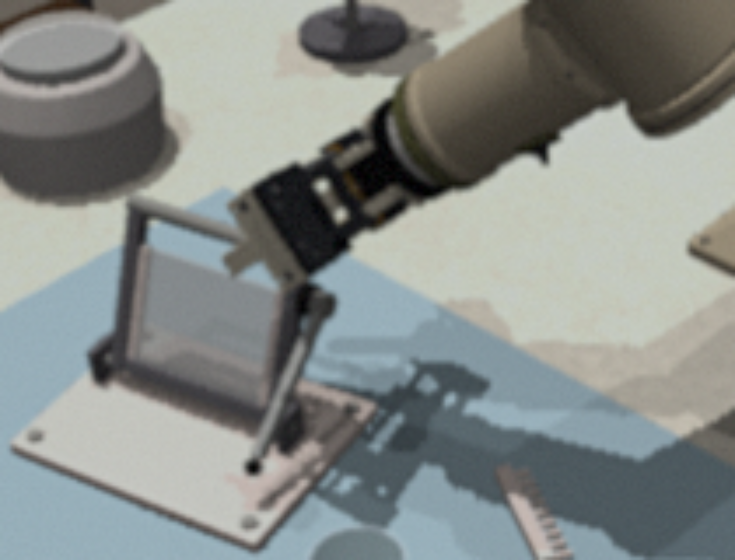

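Request:
{"api": "carry_out", "payload": {"increments": [{"linear": [0, 0.002, -0.001], "yaw": 0}, {"linear": [0, 0.002, -0.001], "yaw": 0}, {"linear": [0, 0.002, -0.001], "yaw": 0}, {"linear": [0, 0.002, -0.001], "yaw": 0}, {"linear": [0, 0.002, -0.001], "yaw": 0}], "gripper": 0, "newtons": 20}}

```text
t: 30.95
tool_pos: [0.4828, -0.2397, 0.1435]
orientation: [-1.599, 0.393, -1.758]
force: [-6.3, 3.9, 4.0]
opening: 0.0135
```

```bash
python3 st.py; python3 sg.py 0 .032 .153
```

```text
30.95 q [-0.09  -0.298  2.299 -0.986  0.927  0.29 ] p [ 0.4828 -0.2397  0.1435] f [-6.3  3.9  4. ] op 0.0135
[[0.025, 0.3, 0.954], [-0.677, -0.697, 0.237], [0.736, -0.652, 0.186]]
tilt from down deg 49.34 radial in tool [0.323 0.578 0.749] up in tool [ 0.736 -0.652  0.186] x [0.025 0.3   0.954] y [-0.677 -0.697  0.237]
now stand -0.048 0.0317 0.1435 shift [0.0002, -0.0004, 0.049] len 0.049
```

Request:
{"api": "carry_out", "payload": {"increments": [{"linear": [0.0014, -0.0012, 0.012], "yaw": 0}, {"linear": [0.002, -0.0017, 0.0245], "yaw": 0}, {"linear": [0.0018, -0.0014, 0.0375], "yaw": 0}, {"linear": [0.001, -0.0006, 0.0465], "yaw": 0}, {"linear": [0.001, -0.0006, 0.0465], "yaw": 0}]}}

```text
t: 31.58
tool_pos: [0.5265, -0.229, 0.1527]
orientation: [-1.6, 0.394, -1.758]
force: [-4.2, 1.4, 1.2]
opening: 0.0134
```

```bash
python3 st.py; python3 sg.py 0.0014 .032 .153
python3 - <<'E'
from h import *
sc=robot.read_camera('scene'); cv2.imwrite('pics/sc12.png',cv2.resize(sc[100:260,130:340],None,fx=3.5,fy=3.5))
cv2.imwrite('pics/w12.png',robot.read_camera('wrist'))
E
```

```text
31.57 q [-0.055 -0.169  2.174 -0.985  0.954  0.315] p [ 0.5265 -0.229   0.1527] f [-4.2  1.4  1.2] op 0.0134
[[0.025, 0.298, 0.954], [-0.677, -0.697, 0.236], [0.735, -0.652, 0.184]]
tilt from down deg 49.31 radial in tool [0.293 0.552 0.781] up in tool [ 0.735 -0.652  0.184] x [0.025 0.298 0.954] y [-0.677 -0.697  0.236]
now stand -0.003 0.0316 0.1527 shift [-0.0006, 0.0001, 0.0044] len 0.004
```

View pics/sc12.png

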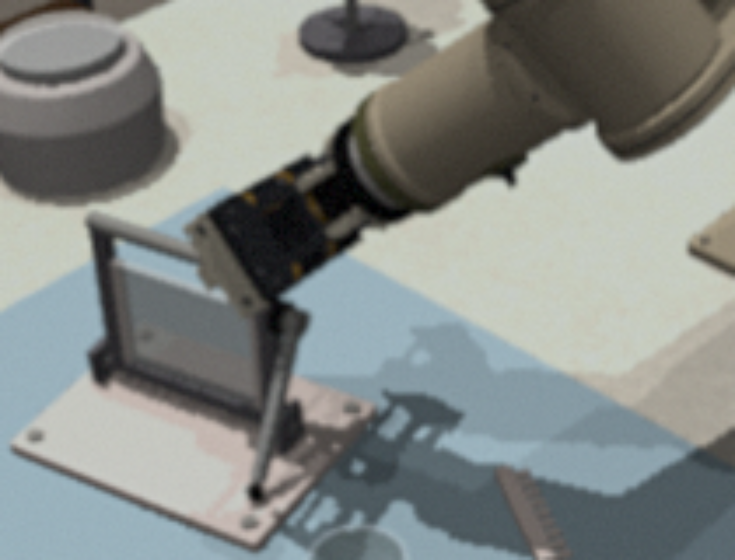

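View pics/w12.png

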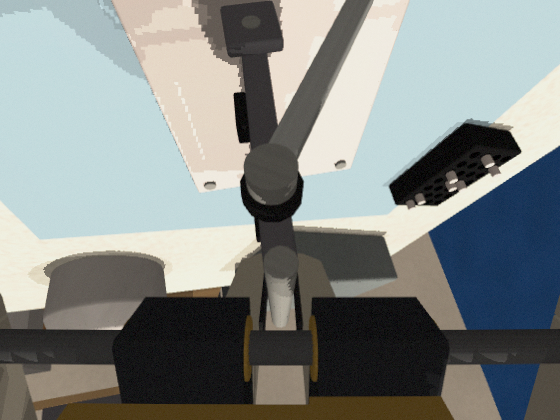

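Request:
{"api": "carry_out", "payload": {"increments": [{"linear": [-0.0003, 0, 0.0025], "yaw": 0}, {"linear": [-0.0005, 0, 0.004], "yaw": 0}, {"linear": [-0.0005, 0, 0.004], "yaw": 0}]}}

```text
t: 32.05
tool_pos: [0.5298, -0.2282, 0.153]
orientation: [-1.601, 0.394, -1.758]
force: [-3.6, -4.5, -0.6]
opening: 0.0137
```

```bash
python3 st.py; python3 sg.py 0.0014 .032 .153; sed -n 1,1p /dev/null
python3 - <<'E'
from h import *
X=np.array([.971,.2385,0]);s=robot.read_state();print(s['force']@X)
E
```

```text
32.05 q [-0.052 -0.159  2.164 -0.986  0.956  0.317] p [ 0.5298 -0.2282  0.153 ] f [-3.6 -4.5 -0.6] op 0.0137
[[0.025, 0.298, 0.954], [-0.677, -0.697, 0.236], [0.736, -0.652, 0.184]]
tilt from down deg 49.32 radial in tool [0.291 0.549 0.783] up in tool [ 0.736 -0.652  0.184] x [0.025 0.298 0.954] y [-0.677 -0.697  0.236]
now stand 0.0003 0.0317 0.153 shift [-0.0004, -0.0001, 0.001] len 0.001
-4.529113094156159
```

Request:
{"api": "carry_out", "payload": {"increments": [{"linear": [0, 0, 0.002], "yaw": 0}, {"linear": [0, 0, 0.003], "yaw": 0}, {"linear": [0, 0, 0.003], "yaw": 0}]}}

```text
t: 32.42
tool_pos: [0.5324, -0.2275, 0.1532]
orientation: [-1.601, 0.395, -1.758]
force: [-3.6, -3.6, -2.2]
opening: 0.0136
```

```bash
python3 st.py; python3 sg.py 0.0014 .032 .153
python3 - <<'E'
from h import *
X=np.array([.971,.2385,0]);s=robot.read_state();print(s['force']@X)
T=robot.camera_params('top');S=robot.camera_params('scene')
sc=robot.read_camera('scene');tp=robot.read_camera('top')
cv2.imwrite('pics/sc13.png',cv2.resize(sc[140:260,140:240],None,fx=6,fy=5));cv2.imwrite('pics/top13.png',cv2.resize(tp[130:240,300:440],None,fx=5,fy=5,interpolation=cv2.INTER_CUBIC))
E
```

```text
32.42 q [-0.05  -0.151  2.156 -0.986  0.958  0.318] p [ 0.5324 -0.2275  0.1532] f [-3.6 -3.6 -2.2] op 0.0136
[[0.026, 0.297, 0.954], [-0.677, -0.697, 0.235], [0.736, -0.652, 0.183]]
tilt from down deg 49.3 radial in tool [0.29  0.547 0.785] up in tool [ 0.736 -0.652  0.183] x [0.026 0.297 0.954] y [-0.677 -0.697  0.235]
now stand 0.003 0.0317 0.1532 shift [-0.0001, -0.0003, -0.0016] len 0.002
-4.3335914053727995
```

View pics/sc13.png

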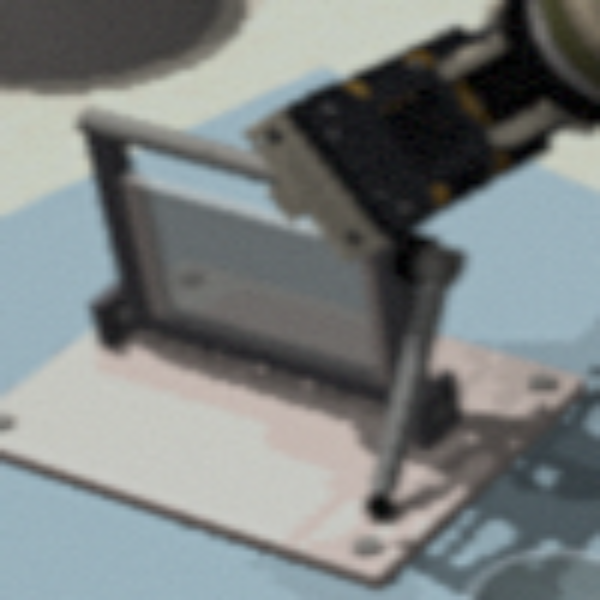

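View pics/top13.png

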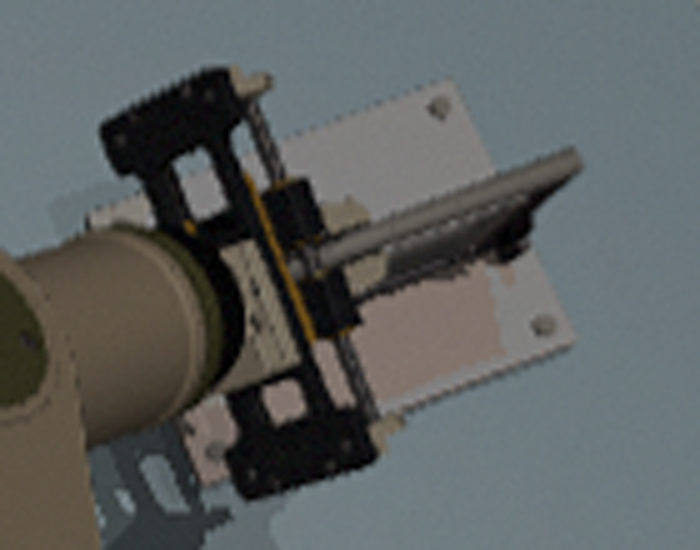

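Run:
```python
from h import *
T=robot.camera_params('top');S=robot.camera_params('scene')
X=np.array([.971,.2385,0]);Y=np.array([-.2385,.971,0]);o=np.array([.537,-.259,0])
P,e=two(T,(415.4,161.8),S,(153.7,163.6)); d=P-o; print('bar end',d@X,d@Y,d[2],e)
# foot: intersect scene ray with stand plane y=.098
for uv in ((203.3,241.6),):
    c,r=ray(S,uv); t=(.098-(c-o)@Y)/(r@Y); d=c+r*t-o; print('foot',d@X,d@Y,d[2])
for L in (0.02,0,-.02):
    piv=np.array([-.1*np.sin(L),.03+.1*np.cos(L)]); a=2.87-.25-L; f=piv+.128*np.array([np.sin(a),np.cos(a)]); print(L,f)
```

```text
bar end -0.0007161568965020408 -0.08566147573217102 0.1581757408296765 0.0007907392170746799
foot 0.06715238236242103 0.09799999999999995 0.017637174893542995
0.02 [0.06398431 0.02029824]
0 [0.06377749 0.01902058]
-0.02 [0.06354516 0.01774731]
```

Request:
{"api": "carry_out", "payload": {"increments": [{"linear": [0, 0, 0.002], "yaw": 0}, {"linear": [0, 0, 0.002], "yaw": 0}, {"linear": [0, 0, 0.002], "yaw": 0}]}}

```text
t: 32.9
tool_pos: [0.534, -0.2271, 0.1533]
orientation: [-1.602, 0.395, -1.757]
force: [-3.9, -4.2, -3.3]
opening: 0.0139
```

```bash
python3 sg.py 0.0014 .032 .153
python3 - <<'E'
from h import *
X=np.array([.971,.2385,0]);s=robot.read_state();print(s['force'],s['force']@X)
E
```

```text
now stand 0.0047 0.0317 0.1533 shift [0.0, -0.0005, -0.0033] len 0.003
[-3.91635094 -4.24723171 -3.29493182] -4.8157415256528
```

Request:
{"api": "carry_out", "payload": {"increments": [{"linear": [-0.0003, 0.0003, 0.002], "yaw": 0}, {"linear": [-0.0003, 0.0003, 0.002], "yaw": 0}, {"linear": [-0.0003, 0.0003, 0.002], "yaw": 0}]}}

```text
t: 33.28
tool_pos: [0.5358, -0.2267, 0.1534]
orientation: [-1.602, 0.395, -1.758]
force: [-6.3, -1.4, 1.3]
opening: 0.0135
```

```bash
python3 sg.py 0.0014 .032 .153
python3 - <<'E'
from h import *
X=np.array([.971,.2385,0]);s=robot.read_state();print(s['force'],s['force']@X)
T=robot.camera_params('top');S=robot.camera_params('scene')
sc=robot.read_camera('scene');tp=robot.read_camera('top')
cv2.imwrite('pics/sc14.png',cv2.resize(sc[140:260,140:240],None,fx=6,fy=5));cv2.imwrite('pics/top14.png',cv2.resize(tp[130:240,300:440],None,fx=5,fy=5,interpolation=cv2.INTER_CUBIC))
a=cv2.imread('pics/sc13.png').astype(float)
E
```

```text
now stand 0.0066 0.0316 0.1534 shift [0.0002, -0.0007, -0.0052] len 0.005
[-6.32046917 -1.44261537  1.33687415] -6.4812393330788955
```

View pics/sc14.png

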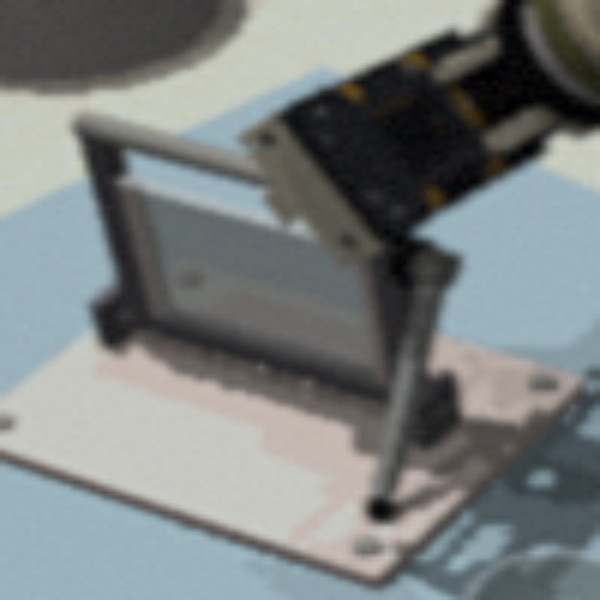

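View pics/top14.png

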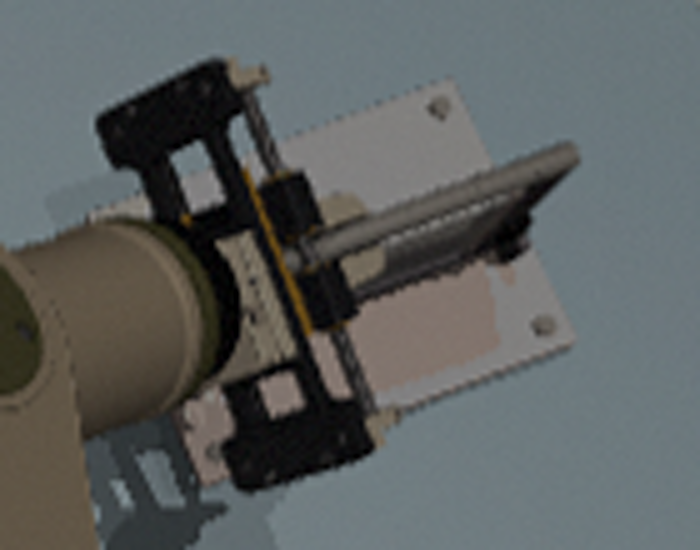

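Run:
```python
from h import *
T=robot.camera_params('top');S=robot.camera_params('scene')
X=np.array([.971,.2385,0]);Y=np.array([-.2385,.971,0]);o=np.array([.537,-.259,0])
P,e=two(T,(415.6,160.7),S,(153,164.4)); d=P-o; print('bar end',d@X,d@Y,d[2],e)
```

```text
bar end 0.0015971347695812191 -0.08723828552926378 0.1569369999132178 0.0006229313673990082
```

Request:
{"api": "carry_out", "payload": {"increments": [{"linear": [0, 0, 0], "yaw": 0}, {"linear": [0, 0, 0], "yaw": 0}, {"linear": [0, 0, 0], "yaw": 0}, {"linear": [0, 0, 0], "yaw": 0}]}}

```text
t: 33.88
tool_pos: [0.5356, -0.2268, 0.1534]
orientation: [-1.602, 0.396, -1.758]
force: [-5.8, -1.4, -0.1]
opening: 0.0135
```

```bash
python3 sg.py 0.0014 .032 .153
python3 - <<'E'
from h import *
X=np.array([.971,.2385,0]);s=robot.read_state();print(s['t'],s['force'],s['force']@X)
cv2.imwrite('pics/sc15.png',robot.read_camera('scene'))
E
```

```text
now stand 0.0064 0.0316 0.1534 shift [0.0001, -0.0006, -0.005] len 0.005
33.875 [-5.76018447 -1.42569693 -0.05401289] -5.933167836637604
```

View pics/sc15.png

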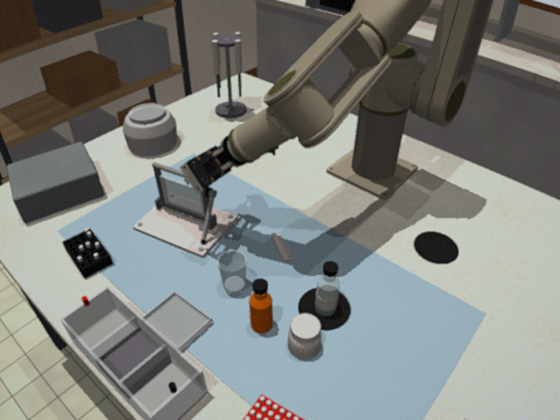

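```bash
python3 -c "
from plant import robot
print(robot.close_job())"
```

```text
the job is handed in; nothing more can be done
None
```

I did the whole job in the order asked and handed it in at about 34 s.

**What I did**
- **Tilting the tool:** The moves only allow turns about the finger axis. I tilted the tool by repeatedly pushing past the arm's reach, which left it about 77° from straight down.
- **Bottle:** I gripped the clear bottle from the side and lifted it. I turned it until the stopper pointed about 154° from up, turned it back, set it on the far mat and let go.
- **Kickstand:** I brought the tilt down to about 49° and pushed the kickstand over its centre with closed fingers, and it fell down behind the frame.
- **Frame:** I then gripped the top bar and swung the frame upright. The gripper is still holding it.

**Last checks**
- **Bottle:** It stands upright on its mat, with nothing holding it.
- **Other things:** None of them looks moved in the last scene picture.
- **Kickstand:** Its foot measured about 4 mm from the fully-down position.
- **Bar grip:** The finger opening is 13.5 mm on the 14 mm bar.
- **Holding force:** It rose from about 4.5 N to 6 N at the end. I take that as the kickstand foot resting on the base plate, so the frame is upright.

**What disagreed:** The two readings of how upright the frame is differ. The cameras put the bar about 1.6 mm past vertical, and the arm's own position puts it about 5 mm past (0.01 to 0.04 rad). I trusted the contact and the cameras.

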